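Pile the bottle nest plates and ease the hold-down flap onto them

ROBOT

A 7-joint arm with a two-finger parallel gripper is mounted at the origin on the work surface; the furniture and walls round the work are solid. World frame = base frame: x ahead of the robot, y to its left, z up, the work surface at z = 0. Lengths are in mm, angles in rad, forces in N, time in s.
With the tool pointing down it reaches from about 400 to 900 mm from the base axis. Payload 5.5 kg.
Tool frame: the origin (TCP) lies on the centre line of the jaws, within the pads' length; the fingertips stand 8 mm ahead of it and the grasp point (between the pads) lies 11 mm behind it; z points along the fingers, y is the direction in which the jaws open and shut (so a half turn about z gives the same grasp; the last joint's range is limited). The gripper opens to 92 mm and grips with 3 to 60 N. Pads are 19 mm wide; open, the fingers measure 130 mm over their backs; the gripper's body (75 mm by 190 mm) begins 47 mm behind the grasp point.
Start: joints at [-0.86, 0.501, -0.427, 1.55, 0.221, 1.138, -0.21], TCP at [281.403, 585.928, 234.729] pointing down, gripper open.
Joint ranges: [-2.88, 2.88], [-0.31, 2.03], [-1.54, 1.56], [0.2, 2.42], [-1.41, 4.55], [0.19, 2.02], [-2.57, 2.57]. Speed limits (rad/s): [2.57, 2.57, 3.14, 3.14, 3.14, 3.14, 3.14].

INTERFACE

Orientations are given as a rotation vector (axis times angle).
In Python, from plant import * gives the robot as it stands.
- The arm moves only by the tool step_arm, never from a script. Its argument "targets" is text: rows parted by semicolons, each of 7 numbers parted by spaces: the shift along the tool's x, y, z in m, then the turn, a rotation vector about the tool's x, y, z in rad, then the opening in per cent of the stroke, from 0 (shut) to 100 (fully open). A call has 1 to 12 rows; each row is the pose to reach, as a shift and turn from the pose measured when the call began, along the tool's axes at that moment; what a row does not reach only later rows make up. A row lasts 1/8 s, in which the tool goes at most 62.5 mm and 10.7 degrees, less where a joint would pass 70% of its speed; a pose out of reach is approached as far as the arm can. A call with a gripper value outside its range is refused whole. The fingers move at their own pace and stop on an object; the grip force is fixed at half the most. Time passes only in rows, so rows that repeat a pose let the fingers close. It gives the time, the measured TCP pose, the force and the opening at its end, in the units of the state.
- read_state(): the state, without advancing time (a new reading comes with each control period).
- camera(name): name is "scene" or "side" or "wrist"; returns a dict with "img" (384x512x3 uint8, red, green, blue), "vfov" (degrees; the focal length in pixels is half the picture's height over the tangent of half this angle, whatever the lens; pixels are square), "cx", "cy" (the principal point, pixels), "rvec" (rotation vector, rad) and "tvec" (3), from world to camera coordinates, as OpenCV has them. Camera axes: x right, y down, z forward; pixel columns grow to the right and rows downward; lengths in mm; the calibration is good to about 2 mm. A picture is of the moment at which its call begins. There is no depth.
- hand_in(): hands the job in, once; it reports no verdict.
The state is a dict: "time": time; "joints": joint angles; "qvel": joint speeds; "tau": joint torques, N m; "position": TCP position; "tcp_rot": TCP orientation; "contact_force": force on the tool from outside, world axes, zero at the start; "moment": the same for the moment, N m; "opening": finger opening in mm.
Only numpy, scipy, OpenCV 4.12 (cv2) and the standard library are available. Lean on these libraries where they do the work, as an engineer would, in place of code of your own. Each camera call takes 0.05 s, during which the arm holds its last target.

TASK

One bottle nest plate already lies in the steel carrier. Stack the other nest plate (two windows) squarely on it with the edges flush, then the solid cover plate squarely on top. Then bring the carrier's spring flap over and ease it all the way down onto the pile, never letting it drop or slam, so that the pile stays square; let go and leave everything else where it is.

Things in the scene. Friction and masses are not known exactly. Their poses are not given: they have to be found in the camera images.
- nest_low: white plastic nest plate, 60 x 140 x 15 mm, with two rectangular through windows (27 x 52 mm, side by side along its length), lying loose on the carrier's bed, its long side roughly along the carrier's y; its origin is the centre of its underside, x across the 60 mm width, y along the 140 mm length, z up; it looks the same turned half round. About 0.1 kg.
- nest_high: second nest plate, identical to the first, lying flat on the table, either in front on the right or far on the left beyond the standing bottles (97 mm high); its origin is the centre of its underside, x across the 60 mm width, y along the 140 mm length, z up; it looks the same turned half round. About 0.1 kg.
- cover: white plastic cover plate, 60 x 140 x 15 mm, solid without windows (two small flush steel dots near its ends), lying flat on the table, either in front on the right or far on the left beyond the standing bottles (97 mm high); its origin is the centre of its underside, x across the 60 mm width, y along the 140 mm length, z up; it looks the same turned half round. About 0.14 kg.
- bed (a point): centre of the carrier's bed, on its top face 10 mm above the table. The carrier is a dark steel base fixed to the table. Site axes: x from here towards the flap's hinge, y along the pile's long side, z up. Base edges at x = -50 and +96, y = +-75 mm. Two hinge cheeks, 79 mm high above the table, stand at x = 68 to 92, y = +-51 to 61 mm.
- flap (a joint): angle of the spring flap, rad: 0 = flat on a pile of three plates, growing as it opens; stop at 2.1, leaning back beyond upright, where it starts. Its weight (0.28 kg) keeps it leaning back there; below about 1.8 rad weight and spring pull it shut and, let go, it slams. With fewer plates it goes below 0.
- flap_hinge (a point): point on the flap's hinge axis, midway between the cheeks: 78 mm along the carrier's +x from the bed's centre, 67 mm above the table; the axis is the carrier's y. The point has the carrier's axes.
- flap_bar (a point): middle of the flap's handle bar: round, 12 mm diameter, 88 mm long, parallel to the hinge axis, free all round, easily pinched; it may turn in the fingers. Two 9 mm rods at its ends run to the hinge and carry a presser plate (34 x 100 mm). Closed, the bar lies 130 mm to the carrier's -x of and 30 mm above the hinge axis; it swings at 133 mm radius, and fully open stands 165 mm above the table. Easing takes about 3 N.
- tape_roll: bystander: roll of packing tape, 103 mm across, 48 mm high, origin at the centre of its underside
- beaker: bystander: small white dosing cup, 58 mm across, 61 mm high, origin at the centre of its underside
- nozzle: bystander: pale filling nozzle standing on its flange, 32 mm across, 67 mm high, origin at the centre of its underside
- ferrule: bystander: pale flanged tube end, 50 mm across, 30 mm high, origin at the centre of its underside

How it is judged:
By the outcome, as a careful person would: the job done as asked, in the order asked, and still so for the second after the job is handed in, with the robot touching nothing.
It also fails if it takes over 70 s, if anything falls off the work surface, if the arm or the gripper's body presses on something with over 40 N, if the wrist force passes 120 N, or if a joint passes its speed limit or range.

## Working session

There is one attempt and no reset: what is moved stays moved. The work goes in short steps, Python scripts to look and compute and a tool call to move; the robot and the scene stay as the last step left them, time stands still between calls to the robot, and variables do not carry over. Pictures are saved under pics/ and viewed, and the job is handed in when it is done.

Besides the shell and the picture viewer there is one more tool, called by a JSON object that holds its "op" and its "data", one argument or row to a line. step_arm: Moves the arm, as the interface text tells. Its arguments: {"type":"object","properties":{"targets":{"type":"string"}},"required":["targets"]}

```bash
ls; mkdir -p pics; python3 - <<'E'
from plant import *
import cv2
s=read_state();print(s)
for n in ["scene","side","wrist"]:
    c=camera(n);print(n,c["vfov"],c["cx"],c["cy"],c["rvec"],c["tvec"])
    cv2.imwrite(f"pics/{n}0.png",c["img"][:,:,::-1])
E
```

```text
pics
{'time': 0.0, 'joints': array([-0.85980478,  0.50184206, -0.42679486,  1.55146159,  0.22078896,
        1.13831004, -0.21029908]), 'qvel': array([-5.59341916e-04, -3.94563557e-04,  4.77684443e-04,  2.91065906e-04,
       -5.90599621e-04,  9.79321143e-05, -1.90654016e-04]), 'tau': array([-7.27075803e-04, -5.66595411e+01, -5.81623480e+00, -2.79100031e+01,
       -6.86223549e-02,  3.08326038e-02,  1.97558184e-04]), 'position': array([281.16789727, 585.26780566, 233.6774757 ]), 'tcp_rot': array([-6.97327657e-01, -3.06270217e+00,  2.98270944e-03]), 'contact_force': array([-0.09920646, -0.5451158 ,  0.27495261]), 'moment': array([0.00751516, 0.00452375, 0.00023589]), 'opening': 91.66426437307189}
scene 54.91453478881714 257.0209632663221 188.35085686256784 [ 2.1526947  -1.01680312  0.42926907] [-335.99081523  358.90752393 1047.81582179]
side 54.78080742495327 259.2738241132754 193.4445541955446 [-0.01822221 -2.72031488  1.53199551] [ 557.4878308    57.86242579 1067.33155093]
wrist 58.280797089464116 257.91328943107857 193.52377342315273 [-2.42842056 -1.52978616 -0.23532605] [-648.46032218  -38.82603663  391.96511593]
```

View pics/scene0.png

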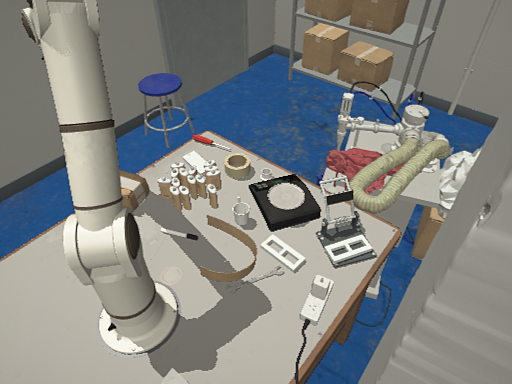

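View pics/side0.png

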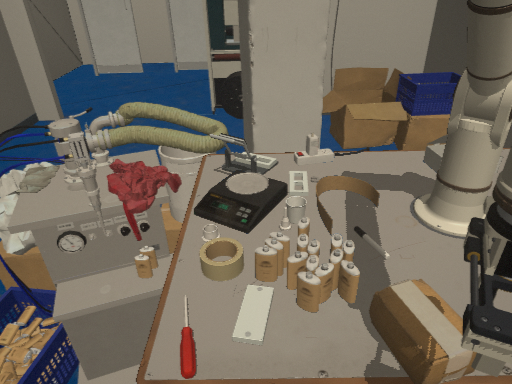

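View pics/wrist0.png

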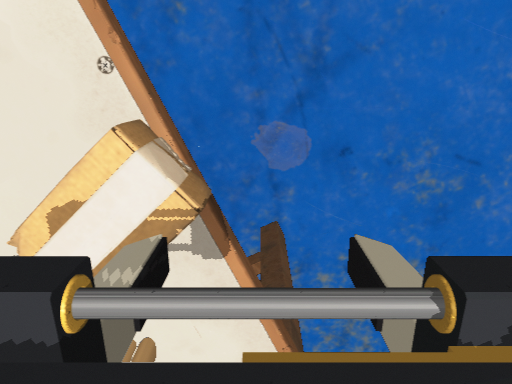

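```bash
cat > h.py <<'E'
import numpy as np,cv2,pickle
from scipy.spatial.transform import Rotation as R
def cal(c):
    f=192/np.tan(np.radians(c["vfov"])/2)
    K=np.array([[f,0,c["cx"]],[0,f,c["cy"]],[0,0,1]])
    return K,R.from_rotvec(c["rvec"]).as_matrix(),np.array(c["tvec"],float)
def ray(c,p):
    K,Rm,t=cal(c);d=Rm.T@np.linalg.solve(K,[p[0],p[1],1]);return -Rm.T@t,d/np.linalg.norm(d)
def onz(c,p,z):
    o,d=ray(c,p);return o+d*(z-o[2])/d[2]
def proj(c,P):
    K,Rm,t=cal(c);q=(np.atleast_2d(P)@Rm.T+t)@K.T;return q[:,:2]/q[:,2:]
def tri(c1,p1,c2,p2):
    o1,d1=ray(c1,p1);o2,d2=ray(c2,p2)
    A=np.c_[d1,-d2];s=np.linalg.lstsq(A,o2-o1,rcond=None)[0]
    a=o1+s[0]*d1;b=o2+s[1]*d2;return (a+b)/2,np.linalg.norm(a-b)
def snap(n,tag):
    from plant import camera,read_state
    c=camera(n);c=dict(c);c["state"]=read_state()
    pickle.dump(c,open(f"pics/{tag}.pkl","wb"));cv2.imwrite(f"pics/{tag}.png",c["img"][:,:,::-1]);return c
def load(tag): return pickle.load(open(f"pics/{tag}.pkl","rb"))
def crop(c,x0,y0,x1,y1,k,fn):
    cv2.imwrite(fn,cv2.resize(c["img"][y0:y1,x0:x1,::-1],None,fx=k,fy=k,interpolation=cv2.INTER_NEAREST))
def tool():
    from plant import read_state
    s=read_state();return np.array(s["position"]),R.from_rotvec(s["tcp_rot"])
def rel(P,Rw):
    "target world pos (mm), rotation-> shift m, rotvec in tool"
    p,r=tool();return r.inv().apply(np.array(P)-p)/1000,(r.inv()*Rw).as_rotvec()
def down(psi):
    "tool z down, tool y at world yaw psi"
    y=np.array([np.cos(psi),np.sin(psi),0]);z=np.array([0,0,-1.]);return R.from_matrix(np.c_[np.cross(y,z),y,z])
E
python3 - <<'E'
from h import *
a=snap("scene","s1");b=snap("side","d1")
crop(a,240,160,400,280,5,"pics/s1c.png");crop(b,180,120,340,240,5,"pics/d1c.png");crop(b,200,270,300,360,6,"pics/d1cov.png")
print(onz(a,(284,252),15),onz(a,(345,245),25),onz(b,(254,313),15))
p,r=tool();K,Rm,t=cal(load("s1"))
print(r.as_matrix())
E
```

```text
[ 427.95265097 -194.98065899   15.        ] [ 568.9272508  -334.63662532   25.        ] [568.27497418 362.1524337   15.        ]
[[-9.01409483e-01  4.32967369e-01 -4.48163506e-04]
 [ 4.32967596e-01  9.01409140e-01 -7.89351608e-04]
 [ 6.22151918e-05 -9.05569302e-04 -9.99999588e-01]]
```

View pics/s1c.png

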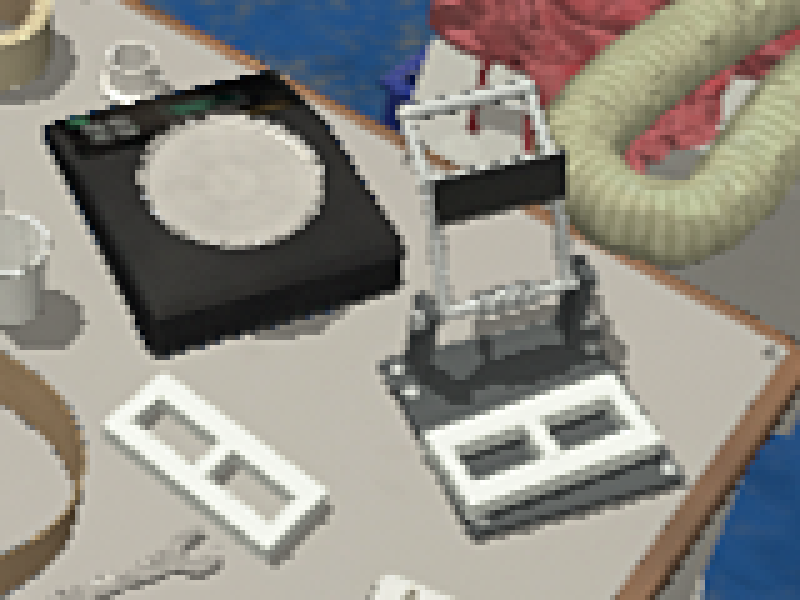

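View pics/d1c.png

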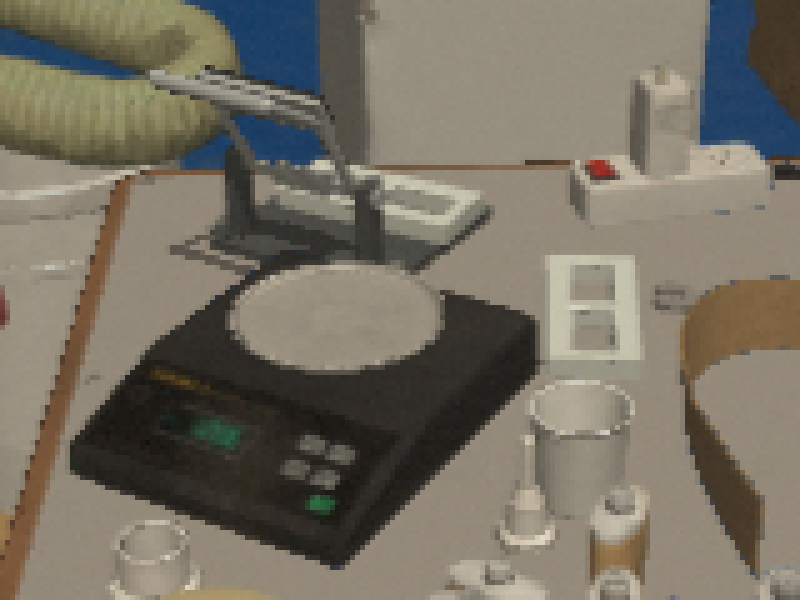

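View pics/d1cov.png

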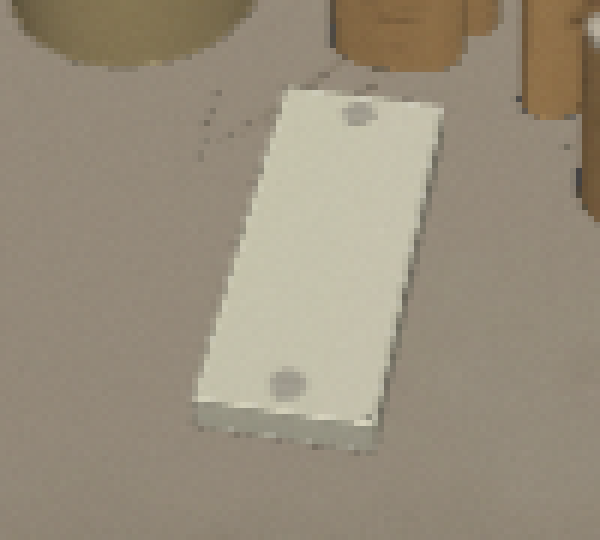

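```bash
python3 - <<'E'
from h import *
a=load("s1");b=load("d1")
def quad(c,pts,z,o,k):
    P=np.array([onz(c,(o[0]+(x+.5)/k-.5,o[1]+(y+.5)/k-.5),z)[:2] for x,y in pts])
    print(P.round(1).tolist(),P.mean(0).round(1),[np.linalg.norm(P[i]-P[i-3]).round(1) for i in range(4)],[np.degrees(np.arctan2(*(P[i-3]-P[i])[::-1])).round(1) for i in range(4)])
quad(a,[(165,375),(328,492),(273,550),(103,428)],15,(240,160),5)
quad(a,[(428,432),(622,378),(662,440),(475,510)],25,(240,160),5)
quad(b,[(285,92),(442,107),(375,425),(195,402)],15,(200,270),6)
# side check of nest_high heights: windows
quad(b,[(546,255),(632,256),(641,360),(547,360)],15,(180,120),5)
crop(b,200,200,370,320,4,"pics/d1b.png")
E
```

```text
[[461.0, -123.2], [451.8, -260.6], [394.6, -258.6], [400.5, -118.9]] [ 427.  -190.3] [np.float64(137.7), np.float64(57.3), np.float64(139.8), np.float64(60.7)] [np.float64(-93.8), np.float64(178.1), np.float64(87.6), np.float64(-4.1)]
[[525.0, -287.4], [644.2, -362.9], [614.7, -406.7], [492.1, -341.9]] [ 569.  -349.7] [np.float64(141.1), np.float64(52.8), np.float64(138.7), np.float64(63.6)] [np.float64(-32.3), np.float64(-123.9), np.float64(152.1), np.float64(58.9)]
[[584.6, 283.2], [526.7, 292.1], [552.2, 427.7], [609.6, 418.1]] [568.3 355.3] [np.float64(58.6), np.float64(138.0), np.float64(58.1), np.float64(137.2)] [np.float64(171.3), np.float64(79.3), np.float64(-9.5), np.float64(-100.5)]
[[454.8, -256.9], [395.7, -252.9], [405.1, -113.5], [463.8, -115.7]] [ 429.9 -184.7] [np.float64(59.2), np.float64(139.7), np.float64(58.8), np.float64(141.5)] [np.float64(176.1), np.float64(86.1), np.float64(-2.2), np.float64(-93.7)]
```

View pics/d1b.png

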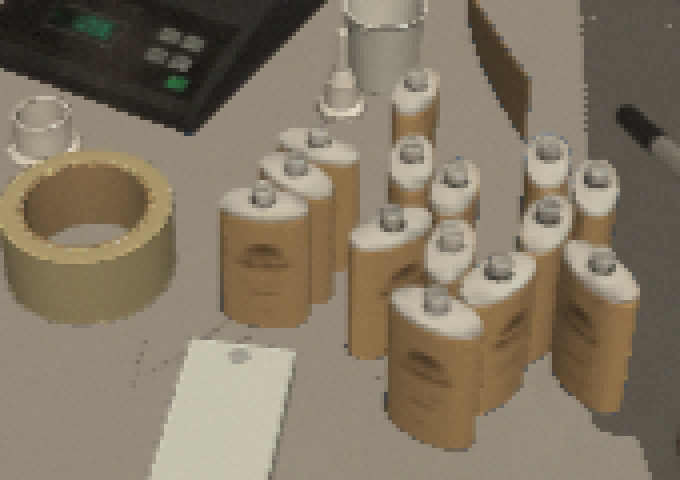

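```bash
python3 - <<'E'
from h import *
b=load("d1")
w=snap("wrist","w1");p,r=tool();K,Rm,t=cal(w)
print("cam in tool",r.inv().apply(-Rm.T@t-p)); print((r.inv().as_matrix()@Rm.T).round(3))
k=4
for u,v in[(430,440),(390,350),(475,440),(350,350),(220,320),(310,325),(590,400)]:
    print((u,v),onz(b,(200+u/k,200+v/k),0).round())
for P,y in[((540,340,280),-10),]:
    print(rel(P,down(np.radians(y))))
E
```

```text
cam in tool [  82.71134937   -0.53964514 -149.98004523]
[[ 0.001 -0.953 -0.304]
 [ 1.     0.001 -0.   ]
 [ 0.001 -0.304  0.953]]
(430, 440) [456. 343.   0.]
(390, 350) [472. 279.   0.]
(475, 440) [433. 344.   0.]
(350, 350) [494. 278.   0.]
(220, 320) [568. 253.   0.]
(310, 325) [516. 258.   0.]
(590, 400) [367. 318.   0.]
(array([-0.33954422, -0.1095487 , -0.04557359]), array([-5.54856663e-04,  3.62094926e-04,  1.29756610e+00]))
```

```bash
python3 - <<'E'
from h import *
print(rel((573,388,205),down(np.radians(-10))))
E
```

```text
(array([-0.34851266, -0.05194713,  0.02939058]), array([-5.54856663e-04,  3.62094926e-04,  1.29756610e+00]))
```

{"op": "step_arm", "data": {
  "targets": "-0.348 -0.052 0.029 0 0 1.298 100;-0.348 -0.052 0.029 0 0 1.298 100;-0.348 -0.052 0.029 0 0 1.298 100;-0.348 -0.052 0.029 0 0 1.298 100;-0.348 -0.052 0.029 0 0 1.298 100;-0.348 -0.052 0.029 0 0 1.298 100;-0.348 -0.052 0.029 0 0 1.298 100;-0.348 -0.052 0.029 0 0 1.298 100;-0.348 -0.052 0.029 0 0 1.298 100"
}}

```text
time: 1.42
position: [571.5, 389.2, 205.4]
tcp_rot: [-2.402, -2.025, 0.001]
contact_force: [-0.6, 0.0, -0.5]
opening: 91.6
```

```bash
python3 - <<'E'
from h import *
snap("wrist","w2");p,r=tool();print(p,np.degrees(r.as_euler('ZYX')))
E
```

```text
[571.53083704 389.29618144 205.43754027] [ 8.02418465e+01  1.18455006e-02 -1.79958632e+02]
```

View pics/w2.png

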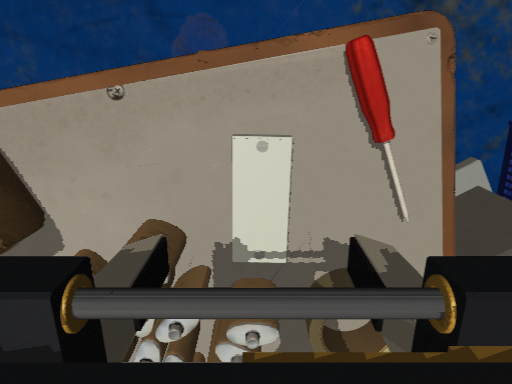

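```bash
cat >> h.py <<'E'
def whitequad(c,seed,box,thr,fn,z,split=True):
    "mask bright, low-sat blob containing seed inside box; approx quad, refined by line fits; on plane z"
    im=c["img"].astype(int);x0,y0,x1,y1=box
    m=((im.min(2)>thr)).astype(np.uint8);mm=np.zeros_like(m);mm[y0:y1,x0:x1]=m[y0:y1,x0:x1]
    mm=cv2.morphologyEx(mm,cv2.MORPH_OPEN,np.ones((3,3),np.uint8))
    n,l=cv2.connectedComponents(mm);mm=(l==l[seed[1],seed[0]]).astype(np.uint8)
    ct=max(cv2.findContours(mm,cv2.RETR_EXTERNAL,cv2.CHAIN_APPROX_NONE)[0],key=cv2.contourArea)[:,0].astype(float)
    # to plane
    P=np.array([onz(c,p,z)[:2] for p in ct])
    rect=cv2.minAreaRect(P.astype(np.float32));b=cv2.boxPoints(rect)
    L=[]
    for i in range(4):
        a,d=b[i],b[(i+1)%4];u=(d-a)/np.linalg.norm(d-a);nrm=np.array([-u[1],u[0]])
        s=(P-a)@u;e=(P-a)@nrm;k=(np.abs(e)<4)&(s>8)&(s<np.linalg.norm(d-a)-8)
        v=cv2.fitLine(P[k].astype(np.float32),cv2.DIST_HUBER,0,.01,.01).ravel();L.append((v,k.sum(),np.linalg.norm(d-a)))
    C=[]
    for i in range(4):
        v,w=L[i-1][0],L[i][0];s=np.linalg.solve(np.c_[v[:2],-w[:2]],w[2:]-v[2:]);C.append(v[2:]+s[0]*v[:2])
    C=np.array(C)
    o=c["img"][:,:,::-1].copy();q=proj(c,np.c_[C,np.full(4,z)])
    cv2.polylines(o,[np.round(q*8).astype(int)],True,(0,0,255),1,shift=3)
    cv2.imwrite(fn,cv2.resize(o[y0:y1,x0:x1],None,fx=4,fy=4,interpolation=cv2.INTER_NEAREST))
    for i in range(4):
        e=C[(i+1)%4]-C[i];print("edge len %.1f dir %.2f n %d"%(np.linalg.norm(e),np.degrees(np.arctan2(e[1],e[0]))%180,L[i][1]))
    print("corners",C.round(1).tolist(),"centre",C.mean(0).round(1));return C
E
python3 - <<'E'
from h import *
c=load("w2");print(c["img"][198,225:240].tolist()[::3],c["img"][198,262],c["img"][198,285:298].tolist()[::3])
whitequad(c,(262,198),(215,120,310,254),165,"pics/w2q.png",15)
E
```

```text
[[145, 137, 122], [144, 136, 122], [144, 135, 122], [205, 204, 188], [204, 204, 187]] [204 202 187] [[203, 202, 185], [186, 186, 169], [143, 136, 121], [143, 136, 121], [144, 135, 123]]
edge len 57.2 dir 168.32 n 32
edge len 122.8 dir 79.12 n 100
edge len 57.1 dir 168.51 n 60
edge len 122.6 dir 79.06 n 96
corners [[529.2000122070312, 305.1000061035156], [585.2000122070312, 293.5], [608.4000244140625, 414.1000061035156], [552.5, 425.5]] centre [568.9 359.6]
```

View pics/w2q.png

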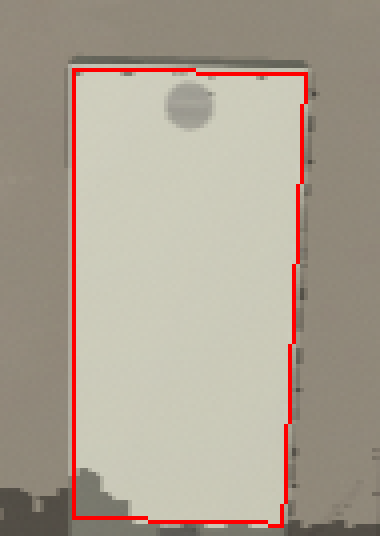

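```bash
python3 - <<'E'
from h import *
print(rel((569,-350,205),down(np.radians(60))))
E
```

```text
(array([-7.29028852e-01,  1.22809298e-01,  4.99593380e-04]), array([-7.56387106e-04, -2.58972044e-04, -1.21750947e+00]))
```

{"op": "step_arm", "data": {
  "targets": "-0.729 0.123 0 0 0 -1.218 100;-0.729 0.123 0 0 0 -1.218 100;-0.729 0.123 0 0 0 -1.218 100;-0.729 0.123 0 0 0 -1.218 100;-0.729 0.123 0 0 0 -1.218 100;-0.729 0.123 0 0 0 -1.218 100;-0.729 0.123 0 0 0 -1.218 100;-0.729 0.123 0 0 0 -1.218 100;-0.729 0.123 0 0 0 -1.218 100;-0.729 0.123 0 0 0 -1.218 100;-0.729 0.123 0 0 0 -1.218 100;-0.729 0.123 0 0 0 -1.218 100"
}}

```text
time: 2.98
position: [569.4, -351.5, 206.0]
tcp_rot: [0.808, 3.036, -0.001]
contact_force: [0.7, -0.3, 0.5]
opening: 91.9
```

```bash
python3 - <<'E'
from h import *
snap("wrist","w3");p,r=tool();print(p,np.degrees(r.as_euler('ZYX')))
print(rel((569,-350,205),down(np.radians(60))))
E
```

```text
[ 566.27454446 -362.81396415  205.79956221] [ 149.64801551    0.18692949 -179.57886244]
(array([0.00412572, 0.01244029, 0.00069469]), array([-0.00736023,  0.00323993, -0.00615525]))
```

View pics/w3.png

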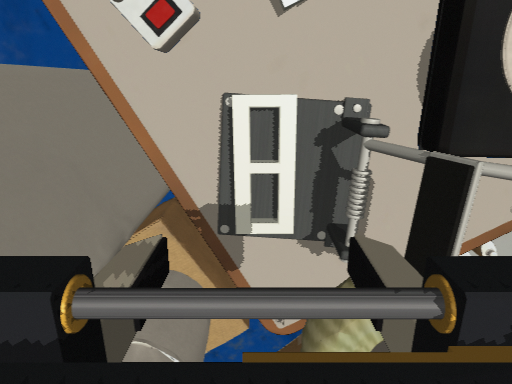

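{"op": "step_arm", "data": {
  "targets": "0.004 0.012 0 0 0 0 100;0.004 0.012 0 0 0 0 100;0.004 0.012 0 0 0 0 100"
}}

```text
time: 3.4
position: [569.9, -347.9, 206.0]
tcp_rot: [0.816, 3.032, -0.011]
contact_force: [0.8, 0.1, -0.2]
opening: 91.6
```

```bash
python3 - <<'E'
from h import *
c=snap("wrist","w4");p,r=tool();print(p,np.degrees(r.as_euler('ZYX')))
crop(c,200,60,400,260,4,"pics/w4c.png")
E
```

```text
[ 569.73598612 -348.26229525  205.93552828] [ 149.85164756    0.18525004 -179.6218052 ]
```

View pics/w4c.png

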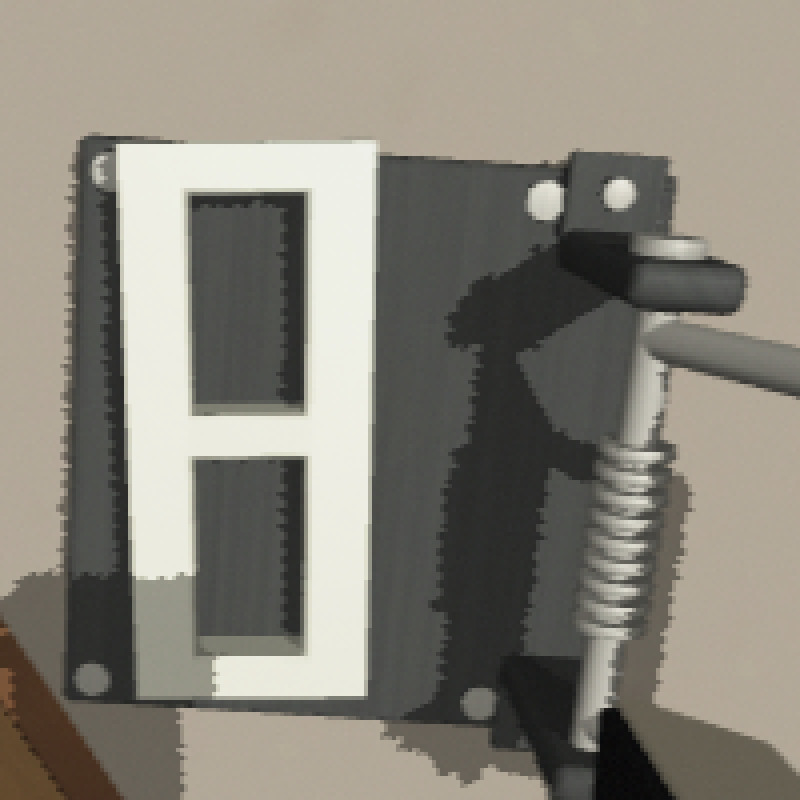

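```bash
cat >> h.py <<'E'
def refine(c,pts,z,w=4,fn=None,seg=(0.08,0.92),verbose=True):
    "pts: 4 approx image corners; edges refined by gradient peak; returns corners on plane z"
    g=cv2.GaussianBlur(c["img"].astype(np.float32).mean(2),(0,0),0.7);pts=np.array(pts,float);L=[]
    for i in range(4):
        a,d=pts[i],pts[(i+1)%4];u=(d-a)/np.linalg.norm(d-a);n=np.array([-u[1],u[0]])
        cen=pts.mean(0);n=n if (cen-a)@n>0 else -n   # inward
        Q=[]
        for s in np.linspace(seg[0],seg[1],60):
            t=np.arange(-w,w+.01,.25);X=a+s*(d-a)+t[:,None]*n
            v=cv2.remap(g,X[None,:,0].astype(np.float32),X[None,:,1].astype(np.float32),cv2.INTER_LINEAR)[0]
            gr=np.gradient(v);k=gr.argmax()
            if 1<k<len(t)-2 and gr[k]>2:
                lo=max(k-4,0);ww=np.clip(gr[lo:k+5],0,None);Q.append(X[lo:k+5].T@ww/ww.sum())
        Q=np.array(Q,np.float32);v=cv2.fitLine(Q,cv2.DIST_HUBER,0,.01,.01).ravel()
        r=np.abs((Q-v[2:])@np.array([-v[1],v[0]]));L.append((v,np.median(r),len(Q)))
    C=[]
    for i in range(4):
        v,ww=L[i-1][0],L[i][0];s=np.linalg.solve(np.c_[v[:2],-ww[:2]],ww[2:]-v[2:]);C.append(v[2:]+s[0]*v[:2])
    C=np.array(C);W=np.array([onz(c,p,z)[:2] for p in C])
    if verbose:
        print("px",C.round(1).tolist())
        for i in range(4):
            e=W[(i+1)%4]-W[i];print("  edge %.1f mm dir %.2f  res %.2f n %d"%(np.linalg.norm(e),np.degrees(np.arctan2(e[1],e[0]))%180,L[i][1],L[i][2]))
        print("  corners",W.round(1).tolist(),"centre",W.mean(0).round(1))
    if fn:
        o=cv2.resize(c["img"][:,:,::-1],None,fx=4,fy=4,interpolation=cv2.INTER_NEAREST)
        cv2.polylines(o,[np.round((C+.5)*4*8-4).astype(int)],True,(0,0,255),1,shift=3)
        x0,y0=(C.min(0)*4-40).astype(int).clip(0);x1,y1=(C.max(0)*4+40).astype(int)
        cv2.imwrite(fn,o[y0:y1,x0:x1])
    return W
E
python3 - <<'E'
from h import *
c=load("w4")
pts=[(200+x/4,60+y/4) for x,y in[(117,145),(377,140),(367,698),(136,698)]]
refine(c,pts,25,fn="pics/w4q.png")
# base top outline z=10: left edge & right
for x,y in [(80,135),(66,698),(105,168),(92,680),(546,200),(478,704)]: print(onz(c,(200+x/4,60+y/4),10).round(1))
# hinge axis: ends of shaft  z=67
for x,y in [(655,330),(595,720)]: print(onz(c,(200+x/4,60+y/4),67).round(1))
c=load("w2")
print("cover");refine(c,[(232.5,136),(292,137),(289,251),(233.3,251)],15)
E
```

```text
px [[228.39999389648438, 95.69999694824219], [293.8999938964844, 95.19999694824219], [291.1000061035156, 234.3000030517578], [233.39999389648438, 234.3000030517578]]
  edge 60.5 mm dir 60.32  res 0.06 n 60
  edge 140.4 mm dir 150.57  res 0.14 n 60
  edge 60.5 mm dir 60.06  res 0.16 n 60
  edge 140.1 mm dir 150.57  res 0.17 n 60
  corners [[493.4, -337.0], [523.4, -284.5], [645.6, -353.4], [615.4, -405.9]] centre [ 569.5 -345.2]
[ 487.6 -344.6   10. ]
[ 611.7 -426.7   10. ]
[ 497.2 -343.4   10. ]
[ 610.7 -417.6   10. ]
[ 557.6 -254.1   10. ]
[ 669.6 -329.6   10. ]
[ 583.2 -254.6   67. ]
[ 658.3 -304.2   67. ]
cover
px [[231.89999389648438, 135.3000030517578], [291.6000061035156, 136.8000030517578], [285.79998779296875, 251.39999389648438], [231.5, 250.10000610351562]]
  edge 58.9 mm dir 168.86  res 0.11 n 60
  edge 125.3 mm dir 79.12  res 0.15 n 60
  edge 59.5 mm dir 168.86  res 0.39 n 49
  edge 125.3 mm dir 78.82  res 0.13 n 58
  corners [[551.7, 426.8], [609.4, 415.5], [585.8, 292.4], [527.4, 303.9]] centre [568.6 359.7]
```

View pics/w4q.png

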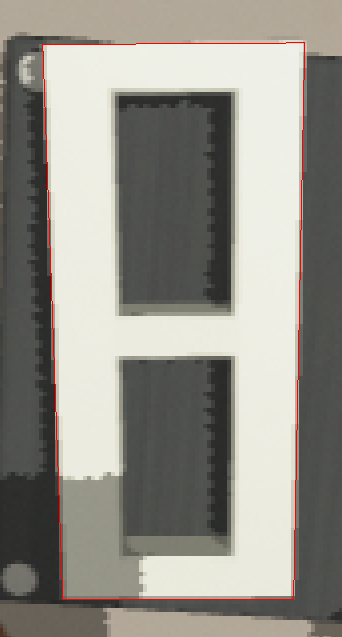

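```bash
python3 - <<'E'
from h import *
print(rel((428,-186,205),down(np.radians(-3.5))))
E
```

```text
(array([ 2.04059741e-01,  6.91274690e-02, -1.80533183e-04]), array([-0.00412666,  0.00654609,  1.10567898]))
```

{"op": "step_arm", "data": {
  "targets": "0.204 0.069 0 -0.004 0.006 1.106 100;0.204 0.069 0 -0.004 0.006 1.106 100;0.204 0.069 0 -0.004 0.006 1.106 100;0.204 0.069 0 -0.004 0.006 1.106 100;0.204 0.069 0 -0.004 0.006 1.106 100;0.204 0.069 0 -0.004 0.006 1.106 100;0.204 0.069 0 -0.004 0.006 1.106 100;0.204 0.069 0 -0.004 0.006 1.106 100;0.204 0.069 0 -0.004 0.006 1.106 100"
}}

```text
time: 4.58
position: [428.0, -186.1, 204.8]
tcp_rot: [2.286, 2.154, -0.0]
contact_force: [-0.4, -0.2, 0.0]
opening: 91.8
```

```bash
python3 - <<'E'
from h import *
c=snap("wrist","w5");p,r=tool();print(p,np.degrees(r.as_euler('ZYX')))
crop(c,180,60,330,260,4,"pics/w5c.png")
E
```

```text
[ 427.98425793 -186.13069864  204.74584913] [8.65631765e+01 2.76523665e-02 1.79995157e+02]
```

View pics/w5c.png

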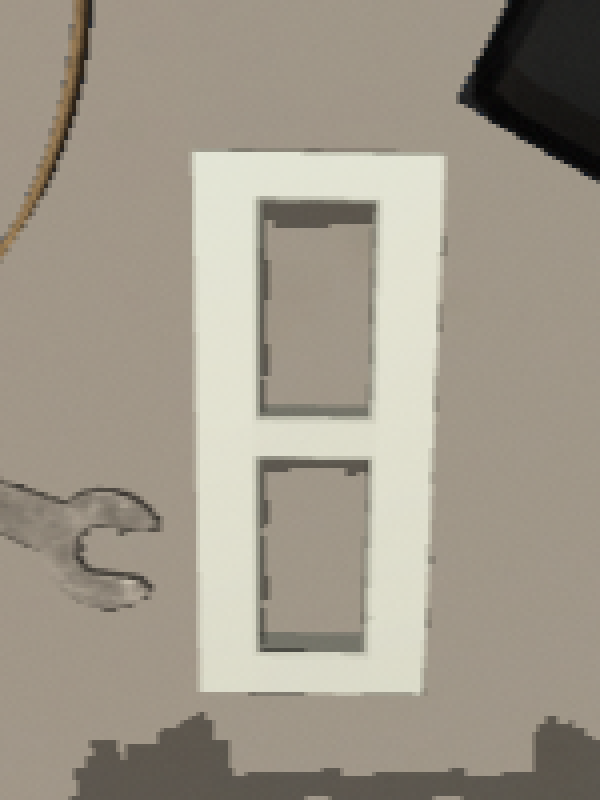

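```bash
python3 - <<'E'
from h import *
c=load("w5")
W=refine(c,[(180+x/4,60+y/4) for x,y in[(192,152),(446,155),(422,692),(199,692)]],15,fn="pics/w5q.png")
d=np.radians(86.3)
E
```

```text
px [[227.39999389648438, 97.19999694824219], [290.70001220703125, 98.4000015258789], [285.20001220703125, 232.6999969482422], [229.0, 232.39999389648438]]
  edge 60.2 mm dir 175.62  res 0.14 n 60
  edge 139.3 mm dir 85.90  res 0.17 n 60
  edge 60.4 mm dir 176.28  res 0.10 n 60
  edge 140.0 mm dir 85.81  res 0.19 n 60
  corners [[403.0, -114.6], [463.0, -119.2], [453.1, -258.2], [392.8, -254.2]] centre [ 428.  -186.6]
```

View pics/w5q.png

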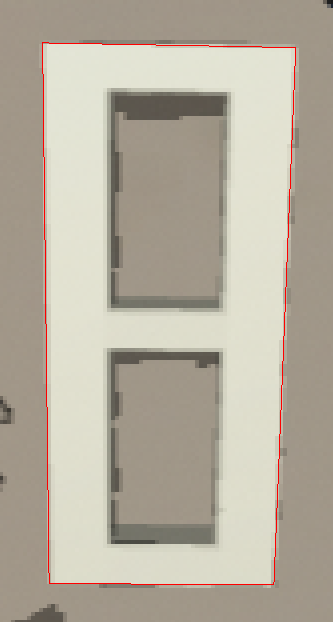

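```bash
python3 - <<'E'
from h import *
Rw=down(np.radians(-4.13))
for z in(60,11):print(rel((428.7,-176.6,z),Rw))
E
```

```text
(array([9.62632181e-03, 1.30873976e-04, 1.44741232e-01]), array([8.74503505e-05, 4.82107611e-04, 1.20982319e-02]))
(array([9.64997043e-03, 1.26731912e-04, 1.93741226e-01]), array([8.74503505e-05, 4.82107611e-04, 1.20982319e-02]))
```

{"op": "step_arm", "data": {
  "targets": "0.0096 0 0.05 0 0 0.012 84;0.0096 0 0.1 0 0 0.012 84;0.0096 0 0.145 0 0 0.012 84;0.0096 0 0.17 0 0 0.012 84;0.0096 0 0.185 0 0 0.012 84;0.0096 0 0.1935 0 0 0.012 84;0.0096 0 0.1935 0 0 0.012 84;0.0096 0 0.1935 0 0 0.012 84"
}}

```text
time: 5.62
position: [429.4, -176.9, 12.1]
tcp_rot: [2.299, 2.139, 0.001]
contact_force: [0.1, 0.5, 0.3]
opening: 76.8
```

```bash
python3 - <<'E'
from h import *
print(rel((428.7,-176.6,11),down(np.radians(-4.13))))
c=snap("wrist","w6")
E
```

```text
(array([ 0.00028935, -0.00068779,  0.0010807 ]), array([0.00174411, 0.00092018, 0.00011176]))
```

View pics/w6.png

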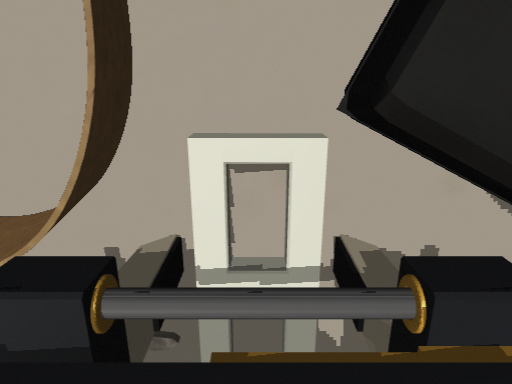

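{"op": "step_arm", "data": {
  "targets": "0 -0.0005 0.001 0 0 0 70;0 -0.0005 0.001 0 0 0 50;0 -0.0005 0.001 0 0 0 50;0 -0.0005 0.001 0 0 0 50;0 -0.0005 0.001 0 0 0 50"
}}

```text
time: 6.3
position: [429.2, -177.0, 11.5]
tcp_rot: [2.298, 2.138, 0.001]
contact_force: [-1.7, -0.2, 5.0]
opening: 59.8
```

```bash
python3 - <<'E'
from h import *
p,r=tool();print(p,np.degrees(r.as_euler('ZYX')))
u=np.array([np.cos(np.radians(150.57)),np.sin(np.radians(150.57)),0]);T=np.array([569.5,-345.2,0])
Rw=down(np.radians(60.57))
print("up",rel(p+[0,0,110],down(np.radians(-4.13))))
E
```

```text
[ 429.20046985 -176.99140709   11.51196672] [8.58801471e+01 6.34674070e-02 1.79859064e+02]
up (array([-0.00012185,  0.00027058, -0.1099996 ]), array([0.00245989, 0.0011075 , 0.00017846]))
```

{"op": "step_arm", "data": {
  "targets": "0 0 -0.03 0 0 0 50;0 0 -0.09 0 0 0 50;0 0 -0.14 0 0 0 50;0 0 -0.14 0 0 0 50"
}}

```text
time: 6.8
position: [431.7, -177.9, 155.1]
tcp_rot: [2.293, 2.133, 0.007]
contact_force: [0.3, 0.3, -1.8]
opening: 59.8
```

```bash
python3 - <<'E'
from h import *
u=np.array([np.cos(np.radians(150.57)),np.sin(np.radians(150.57)),0]);T=np.array([569.5,-345.2,0])
c=snap("wrist","w7")
Rw=down(np.radians(60.57))
print(rel(T+9.66*u+[0,0,140],Rw))
E
```

```text
(array([-0.1533395 ,  0.14241014,  0.01414444]), array([ 0.00436501,  0.00536518, -1.1291353 ]))
```

View pics/w7.png

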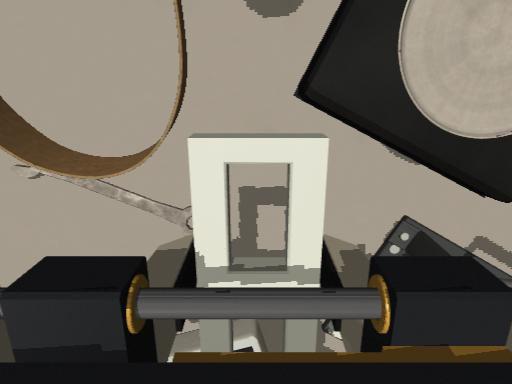

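{"op": "step_arm", "data": {
  "targets": "-0.153 0.142 0.014 0.004 0.005 -1.129 50;-0.153 0.142 0.014 0.004 0.005 -1.129 50;-0.153 0.142 0.014 0.004 0.005 -1.129 50;-0.153 0.142 0.014 0.004 0.005 -1.129 50;-0.153 0.142 0.014 0.004 0.005 -1.129 50;-0.153 0.142 0.014 0.004 0.005 -1.129 50;-0.153 0.142 0.014 0.004 0.005 -1.129 50;-0.153 0.142 0.014 0.004 0.005 -1.129 50;-0.153 0.142 0.014 0.004 0.005 -1.129 50"
}}

```text
time: 7.98
position: [560.5, -339.8, 139.6]
tcp_rot: [-0.801, -3.038, -0.0]
contact_force: [0.3, -0.6, -1.5]
opening: 59.9
```

```bash
python3 - <<'E'
from h import *
u=np.array([np.cos(np.radians(150.57)),np.sin(np.radians(150.57)),0]);T=np.array([569.5,-345.2,0])
c=snap("wrist","w8")
Rw=down(np.radians(60.57))
for z in(50,36.5):print(rel(T+9.66*u+[0,0,z],Rw))
E
```

```text
(array([-0.00071123, -0.00030312,  0.08989472]), array([-2.87175120e-07,  1.09024928e-04, -1.35824212e-03]))
(array([-0.00070976, -0.00030311,  0.10339472]), array([-2.87175120e-07,  1.09024928e-04, -1.35824212e-03]))
```

View pics/w8.png

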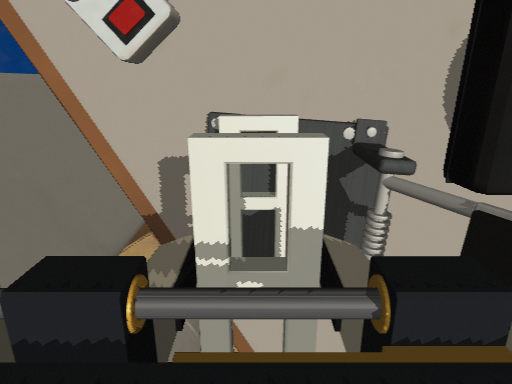

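{"op": "step_arm", "data": {
  "targets": "-0.0007 0 0.05 0 0 -0.001 50;-0.0007 0 0.08 0 0 -0.001 50;-0.0007 0 0.095 0 0 -0.001 50;-0.0007 0 0.095 0 0 -0.001 50;-0.0007 0 0.095 0 0 -0.001 50"
}}

```text
time: 8.65
position: [562.4, -340.8, 46.4]
tcp_rot: [0.798, 3.036, -0.001]
contact_force: [0.2, -0.2, -0.8]
opening: 59.7
```

```bash
python3 - <<'E'
from h import *
u=np.array([np.cos(np.radians(150.57)),np.sin(np.radians(150.57)),0]);T=np.array([569.5,-345.2,0])
c=snap("wrist","w9");crop(c,160,80,360,280,4,"pics/w9c.png")
p,r=tool();print(p)
Rw=down(np.radians(60.57))
for z in(37,):print(rel(T+9.66*u+[0,0,z],Rw))
E
```

```text
[ 562.55049423 -340.84227361   46.65939026]
(array([ 0.00149615, -0.00038126,  0.00965475]), array([-1.88300806e-05,  3.13483940e-03, -5.13927535e-04]))
```

View pics/w9c.png

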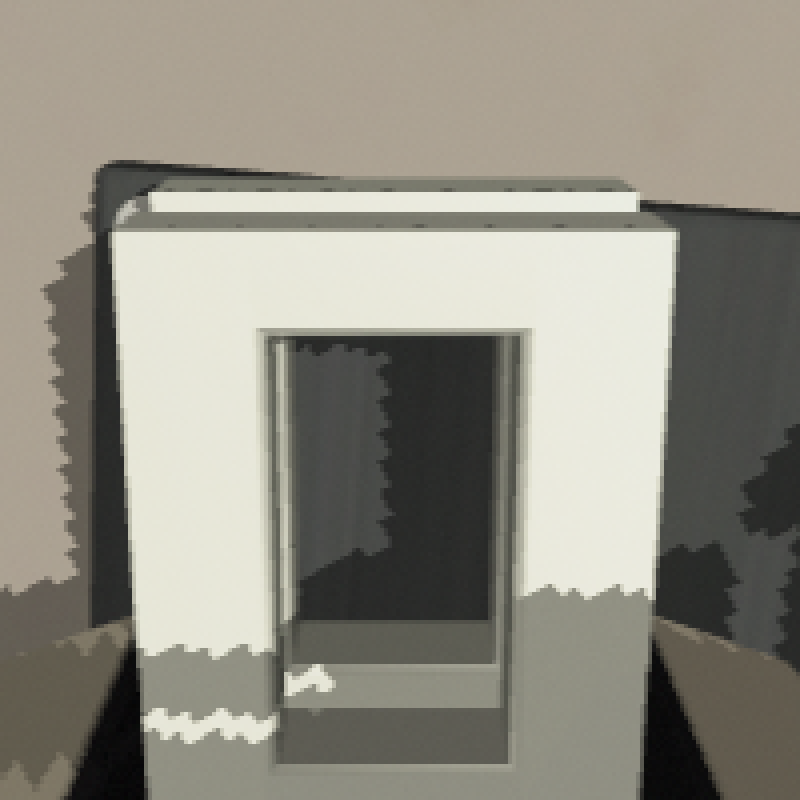

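```bash
python3 - <<'E'
from h import *
c=load("w9")
f=lambda x,y,z:onz(c,(160+(x+.5)/4-.5,80+(y+.5)/4-.5),z)
a,b=f(113,230,50.2),f(678,230,50.2);e,g=f(149,191,25),f(639,191,25)
ux=np.array([np.cos(np.radians(60.57)),np.sin(np.radians(60.57)),0]);uy=np.array([-ux[1],ux[0],0])
for q in(a,b,e,g):print(q.round(1),(q@ux).round(1),(q@uy).round(1))
E
```

```text
[ 494.4 -337.    50.2] -50.6 -596.1
[ 523.7 -284.9   50.2] 9.2 -596.1
[ 493.3 -336.8   25. ] -51.0 -595.1
[ 522.9 -284.3   25. ] 9.3 -595.1
```

{"op": "step_arm", "data": {
  "targets": "0.0012 -0.0003 0.004 0 0.003 0 50;0.0012 -0.0003 0.008 0 0.003 0 50;0.0012 -0.0003 0.0095 0 0.003 0 50;0.0012 -0.0003 0.0095 0 0.003 0 50"
}}

```text
time: 9.2
position: [561.2, -340.5, 36.9]
tcp_rot: [-0.799, -3.038, 0.0]
contact_force: [0.3, -0.4, -1.5]
opening: 60.0
```

```bash
python3 - <<'E'
from h import *
u=np.array([np.cos(np.radians(150.57)),np.sin(np.radians(150.57)),0]);T=np.array([569.5,-345.2,0])
p,r=tool();print(p)
Rw=down(np.radians(60.57))
for z in(36.5,):print(rel(T+9.66*u+[0,0,z],Rw))
E
```

```text
[ 561.19873565 -340.50877017   36.94792354]
(array([ 1.24756826e-04, -6.99170680e-06,  4.47956252e-04]), array([-6.99872281e-05, -2.58184361e-04, -5.86787273e-04]))
```

{"op": "step_arm", "data": {
  "targets": "0 0 0.0008 0 0 0 50;0 0 0.001 0 0 0 50;0 0 0.001 0 0 0 50"
}}

```text
time: 9.57
position: [561.3, -340.5, 36.7]
tcp_rot: [-0.799, -3.038, 0.0]
contact_force: [-2.5, 0.8, 5.5]
opening: 59.5
```

Contact (~7 N up). Release gently and inspect.

{"op": "step_arm", "data": {
  "targets": "0 0 0 0 0 0 68;0 0 0 0 0 0 75;0 0 0 0 0 0 85;0 0 0 0 0 0 90;0 0 -0.01 0 0 0 90;0 0 -0.06 0 0 0 95;0 0 -0.12 0 0 0 100;-0.01 0 -0.175 0 0 0 100;-0.01 0 -0.175 0 0 0 100;-0.01 0 -0.175 0 0 0 100"
}}

```text
time: 10.82
position: [569.8, -345.4, 212.1]
tcp_rot: [0.799, 3.038, -0.0]
contact_force: [-0.7, 1.1, 0.0]
opening: 91.8
```

```bash
python3 - <<'E'
from h import *
c=snap("wrist","w10");p,r=tool();print(p,np.degrees(r.as_euler('ZYX')));crop(c,200,80,400,270,4,"pics/w10c.png")
E
```

```text
[ 569.11316709 -344.97567482  210.72091573] [ 1.50537691e+02 -1.13806836e-01 -1.79990747e+02]
```

View pics/w10c.png

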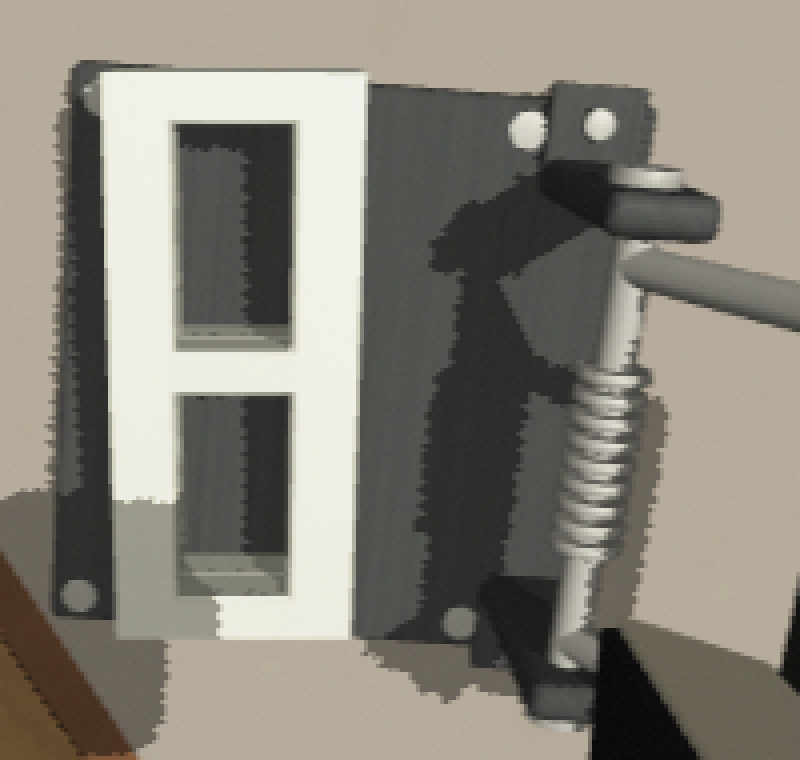

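```bash
python3 - <<'E'
from h import *
c=load("w10")
refine(c,[(200+x/4,80+y/4) for x,y in[(100,72),(368,72),(352,638),(117,638)]],40,fn="pics/w10q.png")
a=snap("scene","s2");b=snap("side","d2");crop(a,300,160,400,280,5,"pics/s2c.png");crop(b,200,110,300,190,7,"pics/d2c.png")
print(rel((572.8,379.0,205),down(np.radians(-11))))
E
```

```text
px [[224.39999389648438, 97.5], [291.5, 97.69999694824219], [287.29998779296875, 239.60000610351562], [228.39999389648438, 239.60000610351562]]
  edge 60.6 mm dir 60.41  res 0.06 n 60
  edge 140.3 mm dir 150.52  res 0.19 n 60
  edge 60.5 mm dir 60.61  res 0.04 n 46
  edge 140.5 mm dir 150.55  res 0.17 n 60
  corners [[493.0, -337.4], [522.9, -284.7], [645.0, -353.7], [615.3, -406.4]] centre [ 569.1 -345.6]
(array([0.35257155, 0.63214476, 0.005969  ]), array([-0.00218973, -0.00290737,  1.24853988]))
```

View pics/s2c.png

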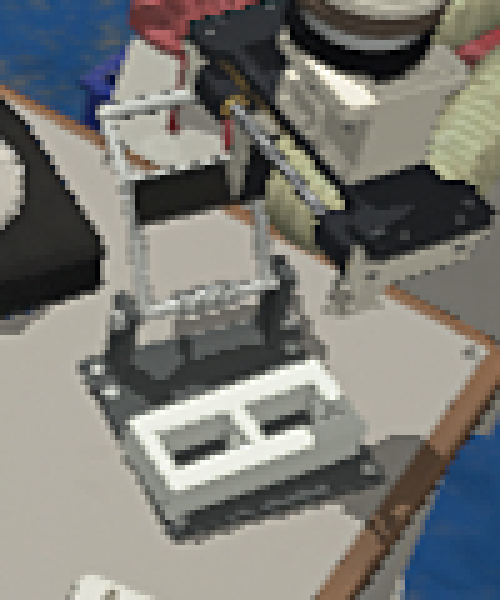

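View pics/d2c.png

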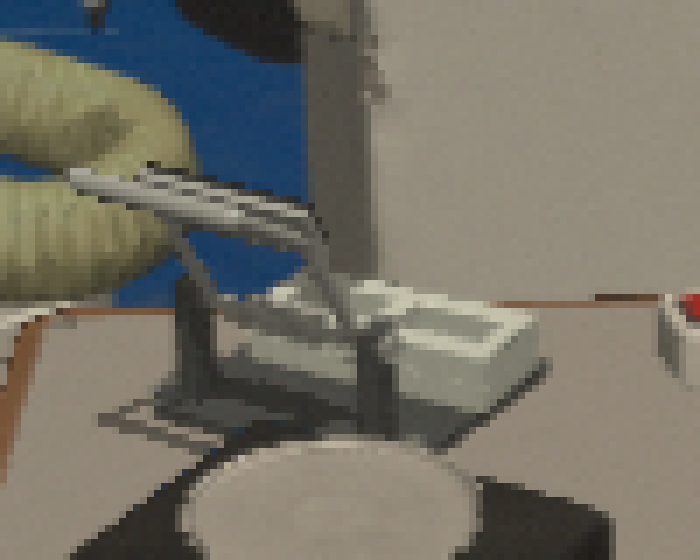

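```bash
python3 - <<'E'
from h import *
print(rel((570,362,205),down(np.radians(-11))))
E
```

```text
(array([0.34664758, 0.61596619, 0.00594999]), array([-0.00218973, -0.00290737,  1.24853988]))
```

{"op": "step_arm", "data": {
  "targets": "0.347 0.616 0.006 -0.002 -0.003 1.249 100;0.347 0.616 0.006 -0.002 -0.003 1.249 100;0.347 0.616 0.006 -0.002 -0.003 1.249 100;0.347 0.616 0.006 -0.002 -0.003 1.249 100;0.347 0.616 0.006 -0.002 -0.003 1.249 100;0.347 0.616 0.006 -0.002 -0.003 1.249 100;0.347 0.616 0.006 -0.002 -0.003 1.249 100;0.347 0.616 0.006 -0.002 -0.003 1.249 100;0.347 0.616 0.006 -0.002 -0.003 1.249 100;0.347 0.616 0.006 -0.002 -0.003 1.249 100;0.347 0.616 0.006 -0.002 -0.003 1.249 100;0.347 0.616 0.006 -0.002 -0.003 1.249 100"
}}

```text
time: 12.48
position: [567.0, 366.9, 203.1]
tcp_rot: [-2.417, -2.002, 0.004]
contact_force: [-0.6, 0.5, 0.6]
opening: 91.7
```

{"op": "step_arm", "data": {
  "targets": "0 0 0 0 0 0 100"
}}

```text
time: 12.6
position: [564.7, 370.2, 201.1]
tcp_rot: [-2.411, -2.007, 0.007]
contact_force: [-0.0, -0.3, 0.7]
opening: 91.8
```

```bash
python3 - <<'E'
from h import *
p,r=tool();print(p,np.degrees(r.as_euler('ZYX')),rel((570,362,205),down(np.radians(-11))))
E
```

```text
[564.67286382 370.19510749 201.12284207] [ 7.95652152e+01  2.87574713e-02 -1.79622687e+02] (array([-0.00709669,  0.00669765, -0.00391779]), array([-0.00658283,  0.00053439,  0.00986318]))
```

{"op": "step_arm", "data": {
  "targets": "-0.007 0.0067 -0.004 -0.006 0 0.01 100;-0.007 0.0067 -0.004 -0.006 0 0.01 100;-0.007 0.0067 -0.004 -0.006 0 0.01 100"
}}

```text
time: 12.98
position: [571.0, 360.1, 205.4]
tcp_rot: [2.427, 1.994, -0.001]
contact_force: [-0.4, 0.3, 0.7]
opening: 91.8
```

```bash
python3 - <<'E'
from h import *
p,r=tool();print(p,np.degrees(r.as_euler('ZYX')))
c=snap("wrist","w11");crop(c,180,60,330,260,4,"pics/w11c.png")
E
```

```text
[570.96560403 360.0669209  205.39174333] [7.88240901e+01 5.27007101e-02 1.79996403e+02]
```

View pics/w11.png

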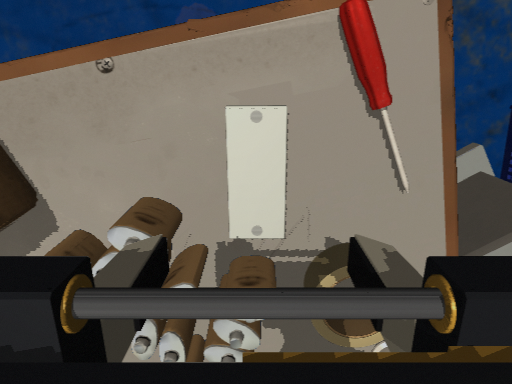

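View pics/w11c.png

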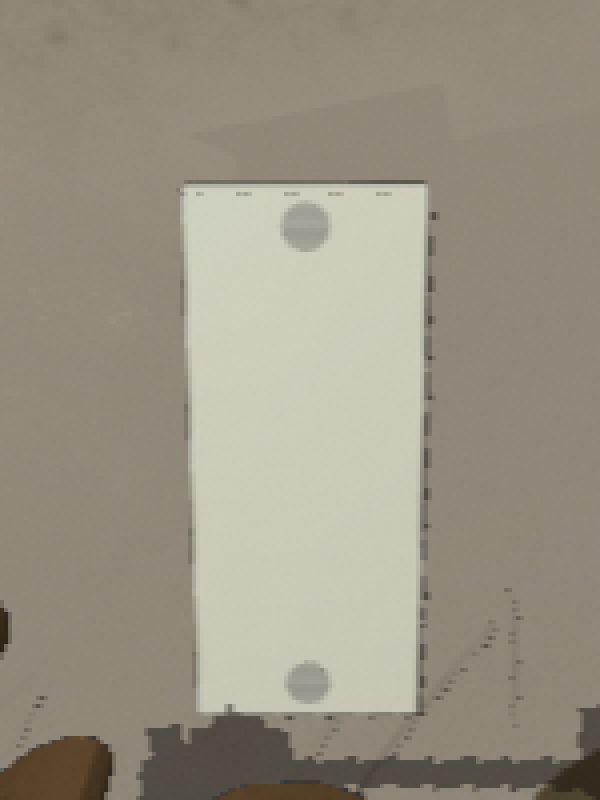

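```bash
python3 - <<'E'
from h import *
c=load("w11")
W=refine(c,[(180+x/4,60+y/4) for x,y in[(184,184),(428,184),(421,713),(198,713)]],15,fn="pics/w11q.png")
ctr=W.mean(0);a=np.radians(79.0)
ul=np.array([np.cos(a),np.sin(a)]);uj=np.array([ul[1],-ul[0]])
for px in[(181,205),(165,200),(145,198),(120,205)]:
    q=onz(c,px,0)[:2];print(px,q.round(),"jaw",((q-ctr)@uj).round(),"long",((q-ctr)@ul).round())
E
```

```text
px [[225.1999969482422, 105.5999984741211], [286.1000061035156, 105.69999694824219], [283.70001220703125, 237.5], [229.3000030517578, 237.6999969482422]]
  edge 58.5 mm dir 168.80  res 0.06 n 60
  edge 138.4 mm dir 79.22  res 0.17 n 60
  edge 58.9 mm dir 169.12  res 0.08 n 60
  edge 138.8 mm dir 79.06  res 0.17 n 60
  corners [[551.9, 426.9], [609.3, 415.5], [583.4, 279.5], [525.6, 290.7]] centre [567.6 353.2]
(181, 205) [480. 333.] jaw -82.0 long -37.0
(165, 200) [464. 342.] jaw -99.0 long -31.0
(145, 198) [443. 348.] jaw -121.0 long -29.0
(120, 205) [414. 345.] jaw -149.0 long -37.0
```

View pics/w11q.png

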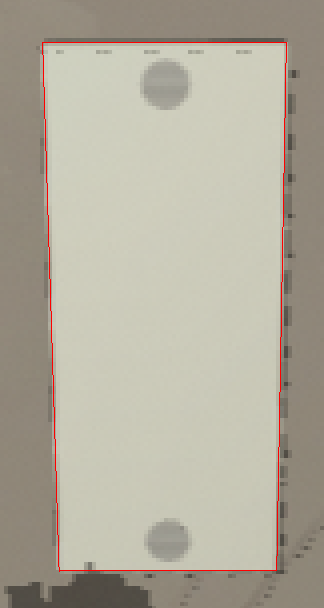

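```bash
python3 - <<'E'
from h import *
c=load("w11");b=load("d1");a=load("s1")
def cen(c,seed,rad=6):
    im=c["img"].astype(float).mean(2);x,y=seed;s=im[y-rad:y+rad+1,x-rad:x+rad+1];bg=np.median(s);
    w=np.clip(np.percentile(s,80)-8-s,0,None);yy,xx=np.mgrid[y-rad:y+rad+1,x-rad:x+rad+1];return (xx*w).sum()/w.sum(),(yy*w).sum()/w.sum()
t,l=cen(c,(256,116),7),cen(c,(257,230),6);T,L=cen(b,(259,289),4),cen(b,(248,334),4)
print(t,l,T,L)
print(tri(c,t,b,L));print(tri(c,l,b,T))
# corners: wrist px vs side px
for wpx,spx in [((225.2,105.6),(262.5,340.8)),((286.1,105.7),(232.5,337)),((283.7,237.5),(247.5,285.3)),((229.3,237.7),(273.7,287.8))]: print(tri(c,wpx,b,spx))
# nest_high with w5 & side
w5=load("w5")
for wpx,spx in zip([(227.4,97.2),(290.7,98.4),(285.2,232.7),(229,232.4)],[(641,360),(547,360),(546,255),(632,256)]): print("nest",tri(w5,wpx,b,(180+(spx[0])/5,120+spx[1]/5)))
E
```

```text
(np.float64(255.90775681341717), np.float64(116.28612159329138)) (np.float64(256.57181036486173), np.float64(230.2773646293284)) (np.float64(259.5510036870136), np.float64(287.0086030315445)) (np.float64(247.38538205980066), np.float64(333.6998892580288))
(array([579.70533544, 411.4090867 ,  14.26434071]), np.float64(1.5771832940925608))
(array([556.77504347, 296.15910255,  21.04455161]), np.float64(0.1015144255095969))
(array([551.61645437, 426.79629055,  12.6488606 ]), np.float64(0.26327238016813265))
(array([609.4507467 , 415.16412607,   9.94085465]), np.float64(0.3817632370930378))
(array([583.78242952, 275.40230771,   6.06492477]), np.float64(0.8567388163412888))
(array([525.26643849, 289.01388082,  10.86958879]), np.float64(0.7460001601047133))
nest (array([ 403.20672494, -114.71338927,   12.75709022]), np.float64(0.8413870706085688))
nest (array([ 462.81938268, -119.30380918,   11.43835427]), np.float64(1.1128638198297225))
nest (array([ 453.18610353, -259.49195296,   12.05776509]), np.float64(0.07448142962484068))
nest (array([ 393.12059518, -255.66643172,   11.93552584]), np.float64(1.4368750992286747))
```

```bash
python3 - <<'E'
from h import *
Rw=down(np.radians(-11))
for z in(60,11):print(rel((573.3,382.6,z),Rw))
E
```

```text
(array([ 0.02218416, -0.00170404,  0.14539169]), array([-8.50381407e-05,  6.29765960e-04, -2.36656231e-03]))
(array([ 0.02221502, -0.00169991,  0.19439168]), array([-8.50381407e-05,  6.29765960e-04, -2.36656231e-03]))
```

{"op": "step_arm", "data": {
  "targets": "0.022 -0.0017 0.01 0 0 -0.002 90;0.022 -0.0017 0.07 0 0 -0.002 90;0.022 -0.0017 0.13 0 0 -0.002 90;0.022 -0.0017 0.165 0 0 -0.002 90;0.022 -0.0017 0.185 0 0 -0.002 90;0.022 -0.0017 0.193 0 0 -0.002 90;0.022 -0.0017 0.194 0 0 -0.002 90;0.022 -0.0017 0.194 0 0 -0.002 90"
}}

```text
time: 14.02
position: [574.4, 383.3, 13.1]
tcp_rot: [2.424, 1.997, 0.004]
contact_force: [-0.2, 0.1, -0.8]
opening: 82.6
```

```bash
python3 - <<'E'
from h import *
print(rel((573.3,382.6,11),down(np.radians(-11))))
c=snap("wrist","w12")
E
```

```text
(array([-0.00085914, -0.00091519,  0.00212691]), array([ 0.00183158, -0.00143478, -0.00048663]))
```

View pics/w12.png

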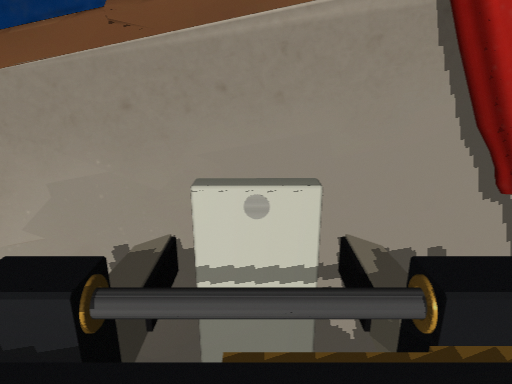

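{"op": "step_arm", "data": {
  "targets": "-0.0008 -0.0009 0.0021 0 0 0 90;-0.0008 -0.0009 0.0021 0 0 0 80;-0.0008 -0.0009 0.0021 0 0 0 50;-0.0008 -0.0009 0.0021 0 0 0 50;-0.0008 -0.0009 0.0021 0 0 0 50;-0.0008 -0.0009 0.0021 0 0 0 50"
}}

```text
time: 14.82
position: [573.4, 382.5, 11.1]
tcp_rot: [2.424, 1.997, 0.004]
contact_force: [0.2, -0.9, 0.8]
opening: 59.6
```

```bash
python3 - <<'E'
from h import *
p,r=tool();print(p,np.degrees(r.as_euler('ZYX')))
c=snap("wrist","w13");crop(c,170,150,350,300,4,"pics/w13c.png")
E
```

```text
[573.41510003 382.51218427  11.13547012] [ 7.89668002e+01 -8.03436794e-02  1.79887153e+02]
```

View pics/w13c.png

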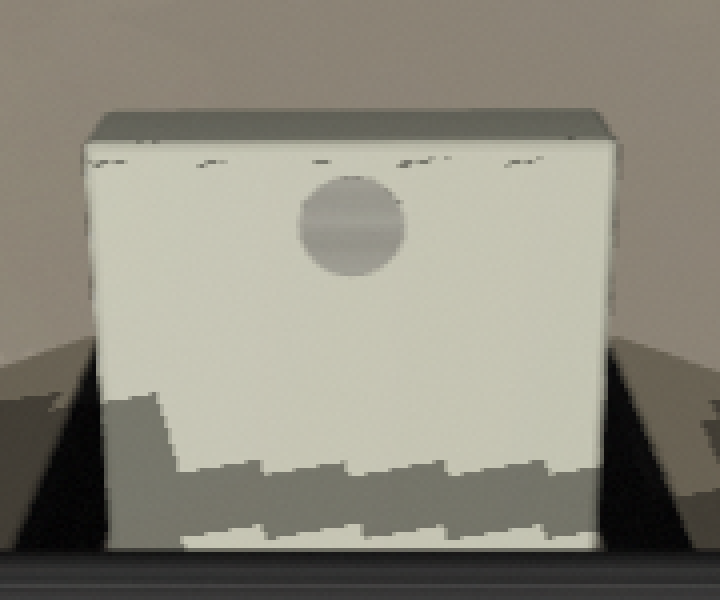

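```bash
python3 - <<'E'
from h import *
c=load("w13");p,r=tool()
for z in (12,15):
  for x in(86,616):
    q=onz(c,(170+(x+.5)/4-.5,150+(143+.5)/4-.5),z);print(z,r.inv().apply(q-p).round(2))
c=load("w9");s=c["state"];r2=R.from_rotvec(s["tcp_rot"]);p2=np.array(s["position"])
for x in (113,678): print(r2.inv().apply(onz(c,(160+(x+.5)/4-.5,80+(230+.5)/4-.5),50.2)-p2).round(2))
a=np.radians(79.05);ul=np.array([np.cos(a),np.sin(a)]);print((p[:2]-[567.6,353.2])@ul)
E
```

```text
12 [ 38.32 -30.41  -0.86]
12 [38.34 29.44 -0.74]
15 [ 39.2  -29.81  -3.85]
15 [39.21 28.84 -3.74]
[ 61.27 -30.16  -3.73]
[61.32 29.65 -3.73]
29.933364644009405
```

```bash
python3 - <<'E'
from h import *
c=load("w11");p,r=tool()
px=[(225.2,105.6),(286.1,105.7),(283.7,237.5),(229.3,237.7)]
for z in(15,12,10):
    W=np.array([onz(c,q,z) for q in px]);e=r.inv().apply(W-p);print(z,np.linalg.norm(W[0]-W[1]),np.linalg.norm(W[1]-W[2]),e.mean(0).round(2),e[:2].mean(0).round(2))
E
```

```text
15 58.43293935049943 138.42884245746274 [-29.95  -0.07  -3.9 ] [39.34 -0.28 -3.8 ]
12 58.94788867623174 139.64876806582197 [-30.74  -0.09  -0.9 ] [39.16 -0.3  -0.8 ]
10 59.29118822671992 140.46205180472822 [-31.27  -0.1    1.1 ] [39.04 -0.31  1.2 ]
```

{"op": "step_arm", "data": {
  "targets": "0 0 -0.03 0 0 0 50;0 0 -0.09 0 0 0 50;0 0 -0.15 0 0 0 50;0 0 -0.19 0 0 0 50;0 0 -0.19 0 0 0 50"
}}

```text
time: 15.5
position: [575.1, 384.0, 205.8]
tcp_rot: [2.424, 1.997, 0.016]
contact_force: [-0.2, -0.6, -2.7]
opening: 59.4
```

```bash
python3 - <<'E'
from h import *
a=np.radians(150.55);u=np.array([np.cos(a),np.sin(a),0]);T=np.array([569.3,-345.4,0])
c=snap("wrist","w14")
print(rel(T+30.9*u+[0,0,180],down(np.radians(60.55))),tool()[0])
E
```

```text
(array([-0.70602234,  0.10567593,  0.0205882 ]), array([ 5.92522498e-03, -6.11955824e-04, -1.24927068e+00])) [573.61999052 382.9301131  202.76629006]
```

View pics/w14.png

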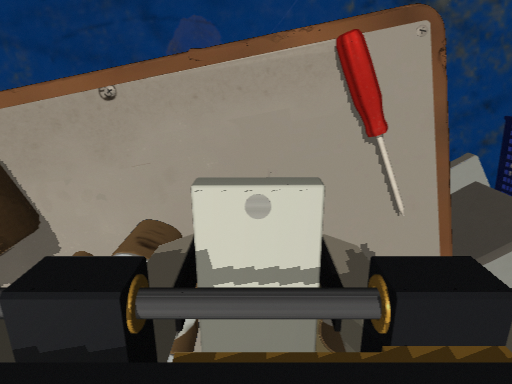

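{"op": "step_arm", "data": {
  "targets": "-0.706 0.106 0.012 0.006 0 -1.249 50;-0.706 0.106 0.012 0.006 0 -1.249 50;-0.706 0.106 0.012 0.006 0 -1.249 50;-0.706 0.106 0.012 0.006 0 -1.249 50;-0.706 0.106 0.012 0.006 0 -1.249 50;-0.706 0.106 0.012 0.006 0 -1.249 50;-0.706 0.106 0.012 0.006 0 -1.249 50;-0.706 0.106 0.012 0.006 0 -1.249 50;-0.706 0.106 0.012 0.006 0 -1.249 50;-0.706 0.106 0.012 0.006 0 -1.249 50;-0.706 0.106 0.012 0.006 0 -1.249 50;-0.706 0.106 0.012 0.006 0 -1.249 50"
}}

```text
time: 17.05
position: [539.4, -334.5, 185.6]
tcp_rot: [-0.805, -3.031, 0.0]
contact_force: [0.3, -0.0, -1.4]
opening: 59.4
```

{"op": "step_arm", "data": {
  "targets": "0 0 0 0 0 0 50;0 0 0 0 0 0 50"
}}

```text
time: 17.3
position: [537.9, -333.0, 183.1]
tcp_rot: [-0.804, -3.027, -0.003]
contact_force: [-0.0, 0.8, -1.6]
opening: 60.1
```

```bash
python3 - <<'E'
from h import *
a=np.radians(150.55);u=np.array([np.cos(a),np.sin(a),0]);T=np.array([569.3,-345.4,0])
print(rel(T+30.9*u+[0,0,78],down(np.radians(60.55))),tool()[0])
E
```

```text
(array([-0.00348807,  0.00474354,  0.10502396]), array([-0.00074249, -0.00975481, -0.00522824])) [ 537.94005365 -333.0334339   183.0565957 ]
```

{"op": "step_arm", "data": {
  "targets": "-0.0035 0.0047 0.02 0 -0.0098 -0.005 50;-0.0035 0.0047 0.06 0 -0.0098 -0.005 50;-0.0035 0.0047 0.09 0 -0.0098 -0.005 50;-0.0035 0.0047 0.105 0 -0.0098 -0.005 50;-0.0035 0.0047 0.105 0 -0.0098 -0.005 50;-0.0035 0.0047 0.105 0 -0.0098 -0.005 50"
}}

```text
time: 18.05
position: [543.6, -330.2, 79.4]
tcp_rot: [0.797, 3.037, -0.002]
contact_force: [-0.5, 0.8, -0.7]
opening: 59.4
```

```bash
python3 - <<'E'
from h import *
a=np.radians(150.55);u=np.array([np.cos(a),np.sin(a),0]);T=np.array([569.3,-345.4,0])
c=snap("wrist","w15");crop(c,160,90,360,260,4,"pics/w15c.png")
print(rel(T+30.9*u+[0,0,65],down(np.radians(60.55))),tool()[0])
E
```

```text
(array([ 0.0013206 , -0.00026979,  0.01461147]), array([-0.00069159,  0.00278126,  0.00011639])) [ 543.64496936 -330.59301302   79.61489467]
```

View pics/w15c.png

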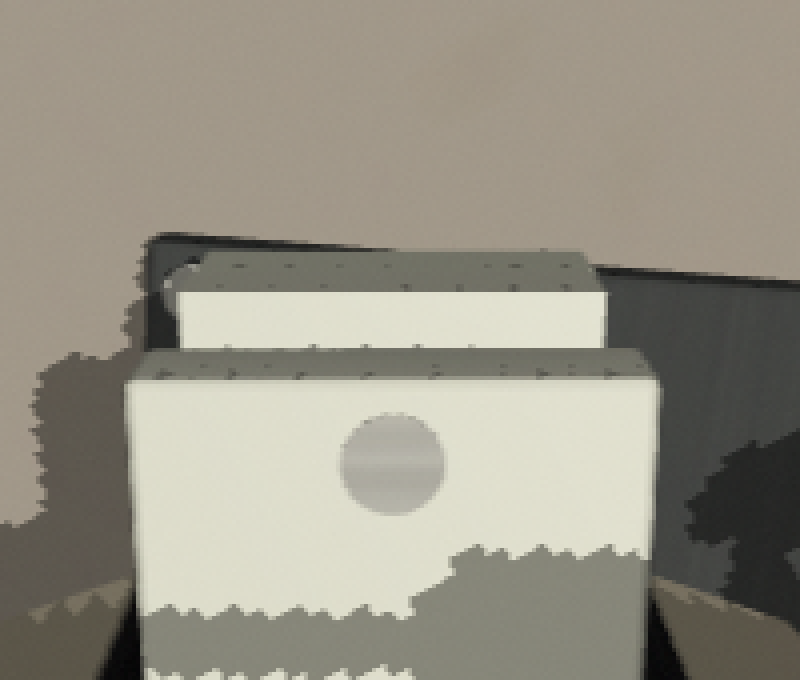

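```bash
python3 - <<'E'
from h import *
c=load("w15");r=R.from_rotvec(c["state"]["tcp_rot"]);p=np.array(c["state"]["position"])
a=np.radians(60.55);ux=np.array([np.cos(a),np.sin(a),0]);uy=np.array([-ux[1],ux[0],0])
f=lambda x,y,z:onz(c,(160+(x+.5)/4-.5,90+(y+.5)/4-.5),z)
for z in(79.6+3.8,79.6+.8):
    A,B=f(128,380.5,z),f(659,380,z);print(z,"w",np.linalg.norm(A-B),(A@ux,B@ux),(A@uy,B@uy),"end-tcp",A@uy-p@uy)
for z in(40,):
    A,B=f(178,292,z),f(607,292,z);print("nest",np.linalg.norm(A-B),(A@ux,B@ux),(A@uy,B@uy))
print(p@ux,p@uy)
E
```

```text
83.39999999999999 w 58.588037315353276 (np.float64(-50.07486508254488), np.float64(8.512977519584783)) (np.float64(-595.5384507627163), np.float64(-595.3874021172248)) end-tcp 40.40011174898211
80.39999999999999 w 59.79271381685986 (np.float64(-50.67765987167476), np.float64(9.114855228303844)) (np.float64(-596.4194090957241), np.float64(-596.2652546156263)) end-tcp 39.5191534159743
nest 60.18547630035704 (np.float64(-51.03483744634321), np.float64(9.15056706866835)) (np.float64(-595.3341665711769), np.float64(-595.2412103166229))
-20.58488953152862 -635.9385625116984
```

{"op": "step_arm", "data": {
  "targets": "0.0011 -0.0002 0.01 0 0.0028 0 50;0.0011 -0.0002 0.019 0 0.0028 0 50;0.0011 -0.0002 0.021 0 0.0028 0 50;0.0011 -0.0002 0.021 0 0.0028 0 50;0.0011 -0.0002 0.021 0 0.0028 0 50"
}}

```text
time: 18.73
position: [542.8, -330.3, 58.7]
tcp_rot: [0.798, 3.038, -0.001]
contact_force: [1.0, -0.5, -1.7]
opening: 59.8
```

```bash
python3 - <<'E'
from h import *
a=np.radians(150.55);u=np.array([np.cos(a),np.sin(a),0]);T=np.array([569.3,-345.4,0])
c=snap("wrist","w16");crop(c,160,90,360,260,4,"pics/w16c.png")
print(rel(T+30.9*u+[0,0,54],down(np.radians(60.55))),tool()[0])
E
```

```text
(array([ 0.00046858, -0.00010705,  0.00482947]), array([-0.00064097,  0.00040176,  0.00011036])) [ 542.85325095 -330.34105647   58.82958786]
```

View pics/w16c.png

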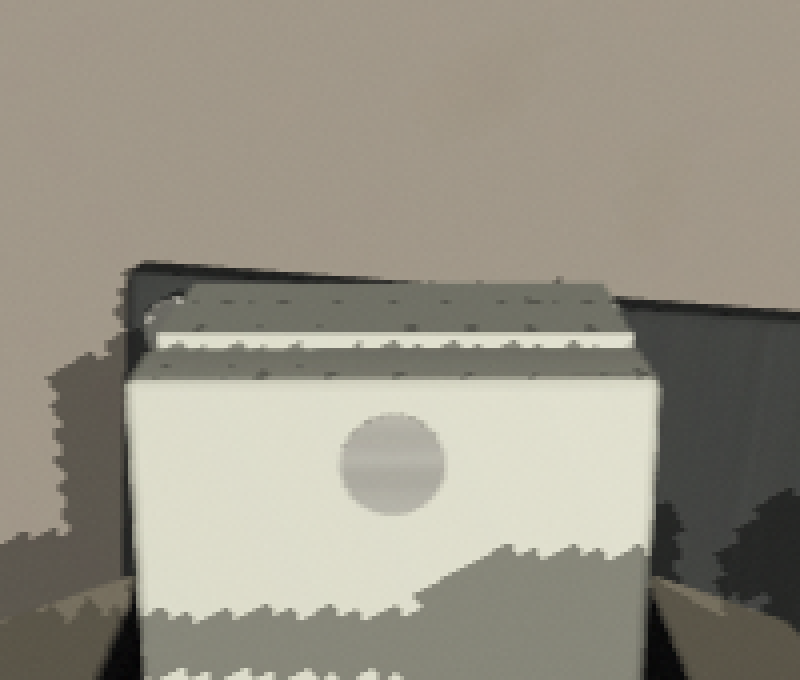

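```bash
python3 - <<'E'
from h import *
c=load("w16")
a=np.radians(60.55);ux=np.array([np.cos(a),np.sin(a),0]);uy=np.array([-ux[1],ux[0],0])
f=lambda x,y,z:onz(c,(160+(x+.5)/4-.5,90+(y+.5)/4-.5),z)
for nm,x0,x1,y,z in[("cov",128,659,380.5,59.6),("covbot",153,634,348,44.6),("nest",156,634,333,40)]:
    A,B=f(x0,y,z),f(x1,y,z);print(nm,np.linalg.norm(A-B).round(2),(A@ux).round(2),(B@ux).round(2),(A@uy).round(2),(B@uy).round(2))
E
```

```text
cov 59.9 -51.18 8.73 -595.85 -595.77
covbot 59.27 -50.87 8.4 -596.04 -595.97
nest 60.35 -51.22 9.12 -595.31 -595.24
```

{"op": "step_arm", "data": {
  "targets": "0.0005 0 0.002 0 0 0 50;0.0005 0 0.004 0 0 0 50;0.0005 0 0.0045 0 0 0 50;0.0005 0 0.0045 0 0 0 50"
}}

```text
time: 19.27
position: [542.4, -330.1, 54.3]
tcp_rot: [0.798, 3.038, -0.001]
contact_force: [-0.0, 0.0, -2.2]
opening: 59.6
```

```bash
python3 - <<'E'
from h import *
a=np.radians(150.55);u=np.array([np.cos(a),np.sin(a),0]);T=np.array([569.3,-345.4,0])
print(rel(T+30.9*u+[0,0,54],down(np.radians(60.55))),tool()[0])
E
```

```text
(array([-6.87561409e-05, -8.50290997e-05,  2.50361584e-04]), array([-6.35341623e-04,  2.96596629e-04,  6.89588086e-05])) [ 542.37468088 -330.09956649   54.25028711]
```

{"op": "step_arm", "data": {
  "targets": "0 0 0.001 0 0 0 50;0 0 0.001 0 0 0 50"
}}

```text
time: 19.52
position: [542.3, -330.0, 53.1]
tcp_rot: [-0.798, -3.038, 0.001]
contact_force: [0.1, -0.1, -1.8]
opening: 59.3
```

{"op": "step_arm", "data": {
  "targets": "0 0 0.001 0 0 0 50;0 0 0.001 0 0 0 50"
}}

```text
time: 19.77
position: [542.2, -330.0, 52.0]
tcp_rot: [-0.798, -3.038, 0.001]
contact_force: [-0.5, 1.1, -2.2]
opening: 59.7
```

{"op": "step_arm", "data": {
  "targets": "0 0 0.001 0 0 0 50;0 0 0.001 0 0 0 50"
}}

```text
time: 20.02
position: [542.3, -330.0, 51.2]
tcp_rot: [-0.798, -3.038, 0.001]
contact_force: [-0.2, 0.0, -0.1]
opening: 59.8
```

```bash
python3 - <<'E'
from h import *
c=snap("wrist","w17");crop(c,160,90,360,260,4,"pics/w17c.png")
a=np.radians(150.55);u=np.array([np.cos(a),np.sin(a),0]);T=np.array([569.3,-345.4,0])
print(rel(T+30.9*u+[0,0,51],down(np.radians(60.55))),tool()[0])
E
```

```text
(array([-0.00012707, -0.00012417,  0.00023908]), array([-5.95703125e-04,  1.65764333e-04,  5.63124709e-05])) [ 542.34316455 -330.0368431    51.23898807]
```

View pics/w17c.png

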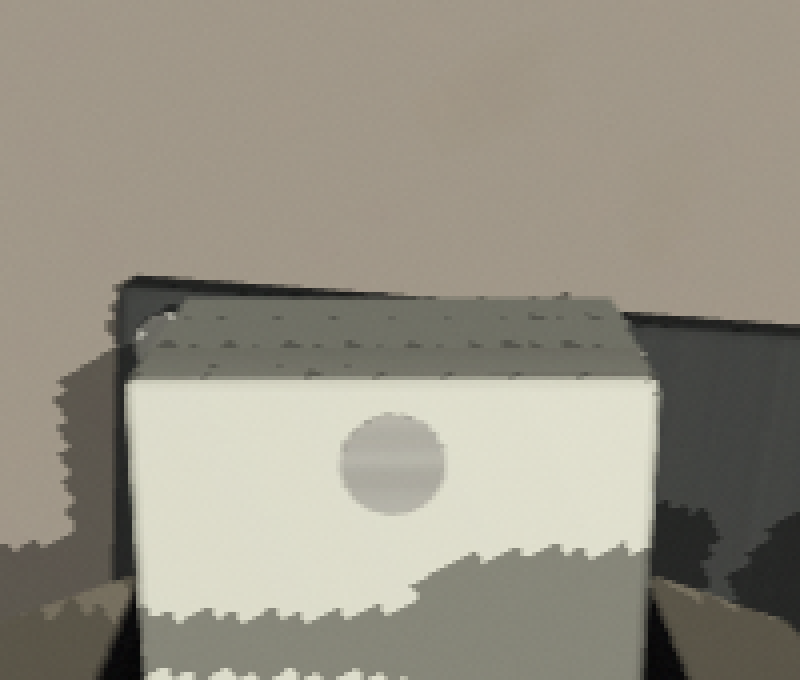

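```bash
python3 - <<'E'
from h import *
c=load("w17");im=c["img"][160:190,185:325,::-1].astype(np.float32)
im=np.clip((im-60)*2.2,0,255).astype(np.uint8)
cv2.imwrite("pics/w17z.png",cv2.resize(im[:, :70],None,fx=10,fy=10,interpolation=cv2.INTER_NEAREST));cv2.imwrite("pics/w17y.png",cv2.resize(im[:, 70:],None,fx=10,fy=10,interpolation=cv2.INTER_NEAREST))
E
```

```text
(no output)
```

View pics/w17z.png

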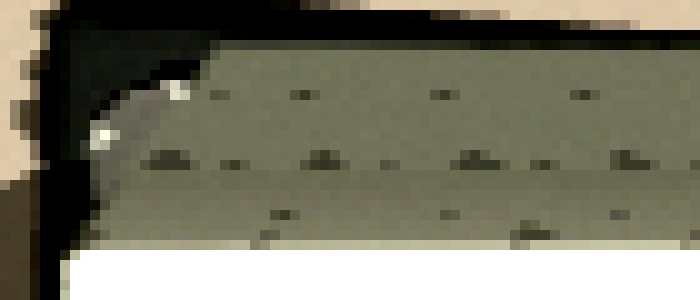

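View pics/w17y.png

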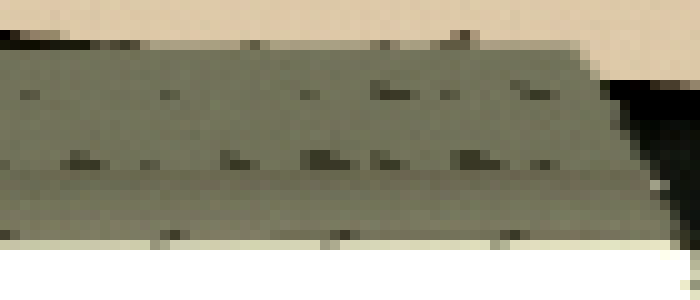

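```bash
python3 - <<'E'
from h import *
c=load("w17");a=np.radians(60.55);ux=np.array([np.cos(a),np.sin(a),0]);uy=np.array([-ux[1],ux[0],0])
for z in(10,25,40,52,55):
    for xx in(-51,9.1): print(z,(proj(c,xx*ux+-595.3*uy+[0,0,z])[0]-[185,160]).round(2),end=' ')
    print((proj(c,-51*ux+-594.3*uy+[0,0,z])[0]-[185,160]).round(2))
g=c["img"][160:190,240:280].astype(float).mean((1,2));print(g.round(0))
E
```

```text
10 [20.6   4.02] 10 [126.46   4.14] [20.52  2.29]
25 [16.45 10.35] 25 [130.66  10.49] [16.36  8.5 ]
40 [11.59 17.77] 40 [135.57  17.92] [11.48 15.77]
52 [ 7.06 24.68] 52 [140.16  24.85] [ 6.93 22.55]
55 [ 5.82 26.57] 55 [141.41  26.74] [ 5.69 24.41]
[150. 149. 139. 101.  86. 108. 108. 108. 108. 106. 108. 108. 108. 108.
 108. 106. 100. 104. 105. 107. 109. 109. 112. 110. 145. 204. 209. 214.
 217. 216.]
```

{"op": "step_arm", "data": {
  "targets": "0 0 0 0 0 0 68;0 0 0 0 0 0 75;0 0 0 0 0 0 85;0 0 0 0 0 0 90;0 0 -0.01 0 0 0 90;0 0 -0.05 0 0 0 95;0 0 -0.1 0 0 0 100;-0.03 0 -0.16 0 0 0 100;-0.03 0 -0.16 0 0 0 100;-0.03 0 -0.16 0 0 0 100"
}}

```text
time: 21.32
position: [568.5, -344.8, 211.9]
tcp_rot: [0.798, 3.038, -0.002]
contact_force: [-0.2, 1.0, -0.1]
opening: 91.8
```

```bash
python3 - <<'E'
from h import *
c=snap("wrist","w18");p,r=tool();print(p,np.degrees(r.as_euler('ZYX')));crop(c,200,80,400,270,4,"pics/w18c.png")
E
```

```text
[ 567.59630459 -344.22981151  210.48578742] [ 1.50559118e+02 -8.54275734e-02 -1.79958360e+02]
```

View pics/w18c.png

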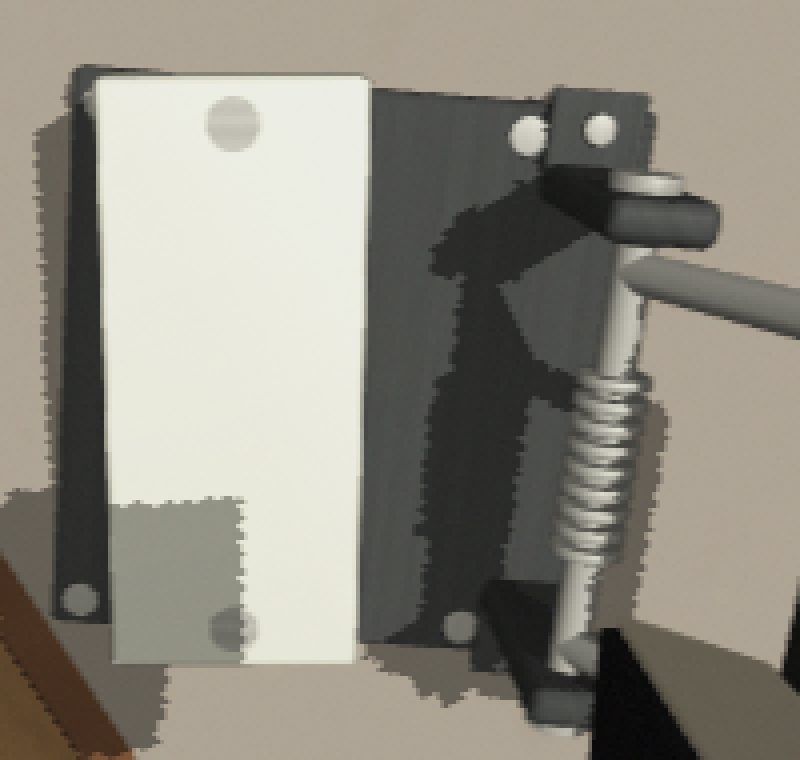

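View pics/w18.png

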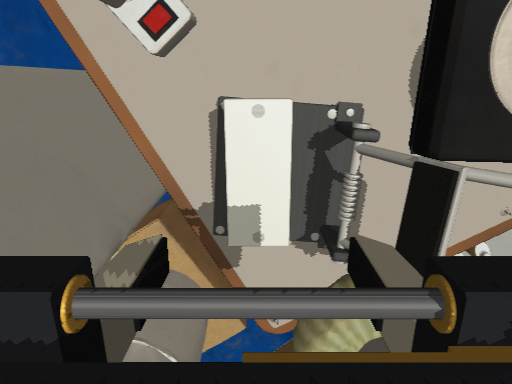

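```bash
python3 - <<'E'
from h import *
c=load("w18")
for z in(52,55):refine(c,[(200+x/4,80+y/4) for x,y in[(97,77),(370,77),(357,662),(112,662)]],z,fn="pics/w18q.png")
a=snap("scene","s3");b=snap("side","d3");crop(a,300,160,400,280,5,"pics/s3c.png");crop(b,190,110,290,190,8,"pics/d3c.png")
E
```

```text
px [[223.0, 98.5999984741211], [292.29998779296875, 98.5999984741211], [288.70001220703125, 245.39999389648438], [227.8000030517578, 245.5]]
  edge 60.2 mm dir 60.63  res 0.02 n 60
  edge 140.6 mm dir 150.90  res 0.16 n 60
  edge 60.5 mm dir 60.70  res 0.15 n 40
  edge 140.7 mm dir 150.79  res 0.13 n 60
  corners [[492.2, -337.3], [521.8, -284.8], [644.6, -353.2], [615.1, -405.9]] centre [ 568.4 -345.3]
px [[223.0, 98.5999984741211], [292.29998779296875, 98.5999984741211], [288.70001220703125, 245.39999389648438], [227.8000030517578, 245.5]]
  edge 59.6 mm dir 60.63  res 0.02 n 60
  edge 139.3 mm dir 150.90  res 0.16 n 60
  edge 59.9 mm dir 60.70  res 0.15 n 40
  edge 139.3 mm dir 150.79  res 0.13 n 60
  corners [[492.3, -336.9], [521.5, -285.0], [643.2, -352.7], [613.9, -404.9]] centre [ 567.7 -344.9]
```

View pics/s3c.png

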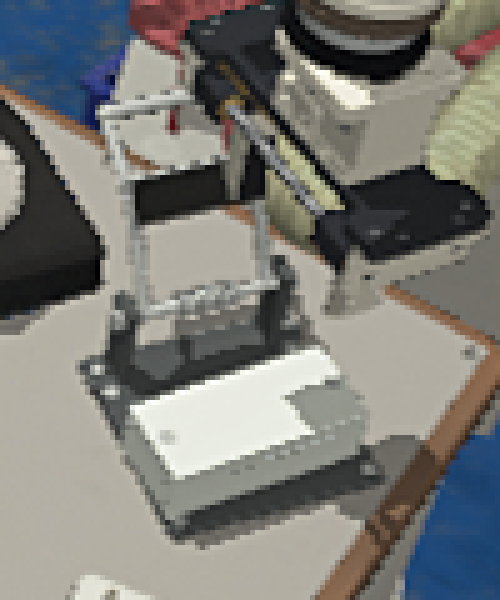

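View pics/d3c.png

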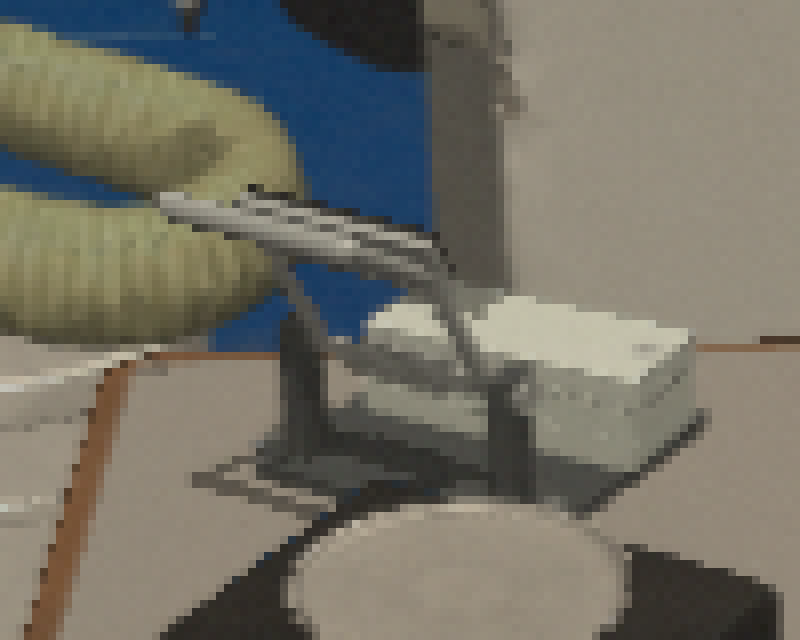

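```bash
python3 - <<'E'
from h import *
a=np.radians(150.6);u=np.array([np.cos(a),np.sin(a),0]);T=np.array([569.3,-345.4,0])
print(rel(T+100*u+[0,0,110],down(np.radians(60.6))),tool()[0])
E
```

```text
(array([ 0.09696042, -0.00014243,  0.09971734]), array([-0.00064957, -0.00345799, -0.00073702])) [ 567.01839182 -343.95883897  209.38136741]
```

{"op": "step_arm", "data": {
  "targets": "0.04 0 0.03 0 0 0 100;0.08 0 0.07 0 0 0 100;0.097 0 0.099 0 0 0 100;0.097 0 0.099 0 0 0 100;0.097 0 0.099 0 0 0 100"
}}

```text
time: 22.1
position: [483.4, -296.7, 111.4]
tcp_rot: [-0.798, -3.036, -0.0]
contact_force: [0.7, -0.1, 0.9]
opening: 91.6
```

```bash
python3 - <<'E'
from h import *
c=snap("wrist","w19");p,r=tool();print(p)
E
```

```text
[ 484.03577031 -297.05930676  111.9103528 ]
```

View pics/w19.png

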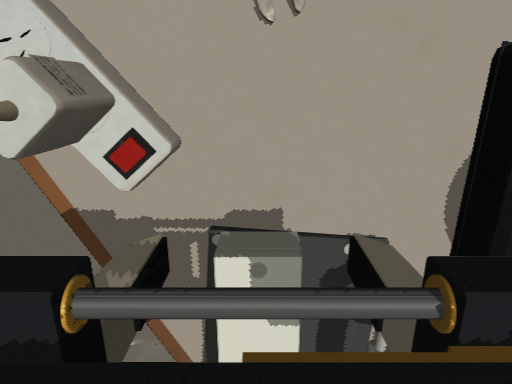

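```bash
python3 - <<'E'
from h import *
c=load("w19");im=c["img"][222:268,205:315,::-1].astype(np.float32)
im=np.clip((im-60)*1.8,0,255).astype(np.uint8)
cv2.imwrite("pics/w19z.png",cv2.resize(im,None,fx=7,fy=7,interpolation=cv2.INTER_NEAREST))
print(c["img"][225:265,225:245].astype(float).mean((1,2)).round(0))
print(c["img"][225:265,280:295].astype(float).mean((1,2)).round(0))
a=np.radians(60.55);ux=np.array([np.cos(a),np.sin(a),0]);uy=np.array([-ux[1],ux[0],0])
for z in(10,25,40,53,55):print(z,proj(c,[-51*ux-595.3*uy+[0,0,z],9.1*ux-595.3*uy+[0,0,z],-51*ux-594.3*uy+[0,0,z]]).round(2).tolist())
E
```

```text
[ 81.  77.  43.  23.  22.  26.  58.  82.  83.  81.  80.  77.  77.  77.
  77.  77.  78.  77.  77.  77.  77.  78.  77.  82.  77.  77.  77.  78.
  78.  82.  85.  95. 176. 198. 203. 203. 203. 203. 203. 203.]
[131. 131. 127. 116. 108.  88.  70.  86.  83.  82.  78.  77.  77.  77.
  77.  77.  77.  77.  77.  77.  77.  77.  77.  86.  77.  76.  77.  78.
  78.  79.  79.  86. 118. 120. 121. 121. 120. 121. 121. 120.]
10 [[220.41, 230.85], [296.11, 230.95], [220.37, 229.69]]
25 [[218.33, 238.93], [298.21, 239.04], [218.28, 237.72]]
40 [[216.0, 247.95], [300.55, 248.07], [215.95, 246.68]]
53 [[213.75, 256.67], [302.81, 256.79], [213.69, 255.34]]
55 [[213.38, 258.09], [303.17, 258.22], [213.32, 256.75]]
```

View pics/w19z.png

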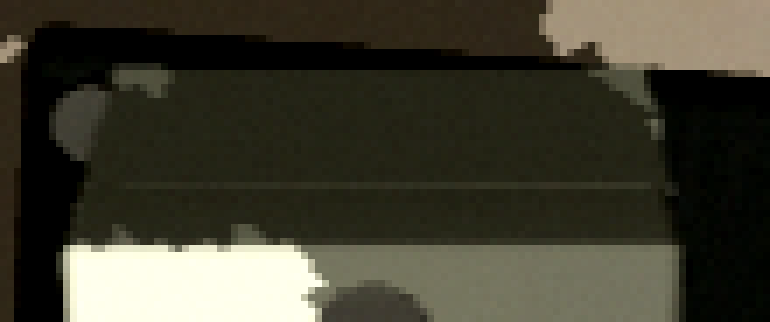

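```bash
cat >> h.py <<'E'
CY=np.radians(56.5);CX=np.array([np.cos(CY),np.sin(CY),0]);CYv=np.array([-CX[1],CX[0],0])
HG=np.array([577.2,-343.9,0])+78*CX+[0,0,67]
def bar(th):
    "bar centre at flap angle"
    b=np.arctan2(30,130)+th;return HG+133.4*(-np.cos(b)*CX+np.sin(b)*np.array([0,0,1.]))
E
python3 - <<'E'
from h import *
a=load("s1");b=load("d1");b3=load("d3");a3=load("s3")
B=bar(2.1);print(HG,B)
for c,n,o,k in((a,"s1",(300,150,360,220),10),(b3,"d3",(195,120,265,180),10),(b,"d1",(195,120,265,180),10)):
    im=c["img"][:,:,::-1];x0,y0,x1,y1=o
    im=cv2.resize(im[y0:y1,x0:x1],None,fx=k,fy=k,interpolation=cv2.INTER_NEAREST)
    for s in(-44,0,44):
        q=proj(c,B+s*CYv)[0];print(n,s,q.round(1));cv2.circle(im,tuple(((q+.5-[x0,y0])*k).astype(int)),4,(0,0,255),-1)
    cv2.imwrite(f"pics/bar_{n}.png",im)
E
```

```text
[ 620.25108485 -278.85690588   67.        ] [ 670.76152014 -202.54396261  164.05972706]
s1 -44 [344.3 176.5]
s1 0 [332.1 179.2]
s1 44 [319.8 181.9]
d3 -44 [211.2 135.2]
d3 0 [222. 138.]
d3 44 [233.2 140.8]
d1 -44 [211.2 135.2]
d1 0 [222. 138.]
d1 44 [233.2 140.8]
```

View pics/bar_s1.png

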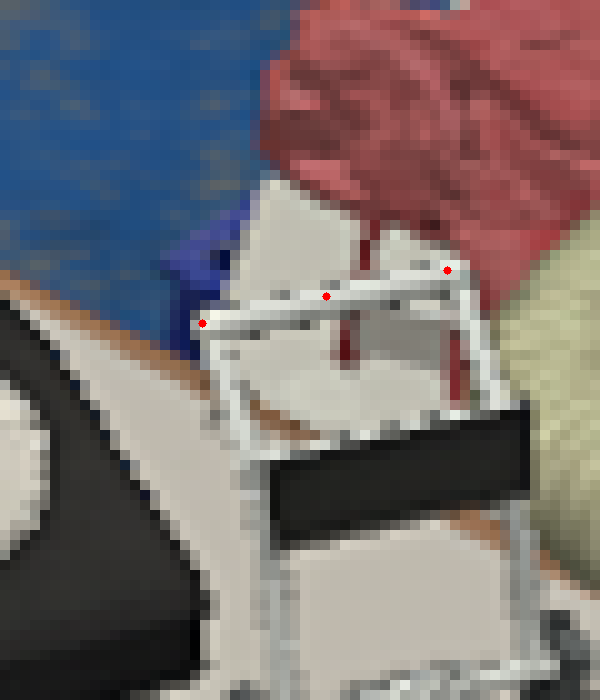

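View pics/bar_d1.png

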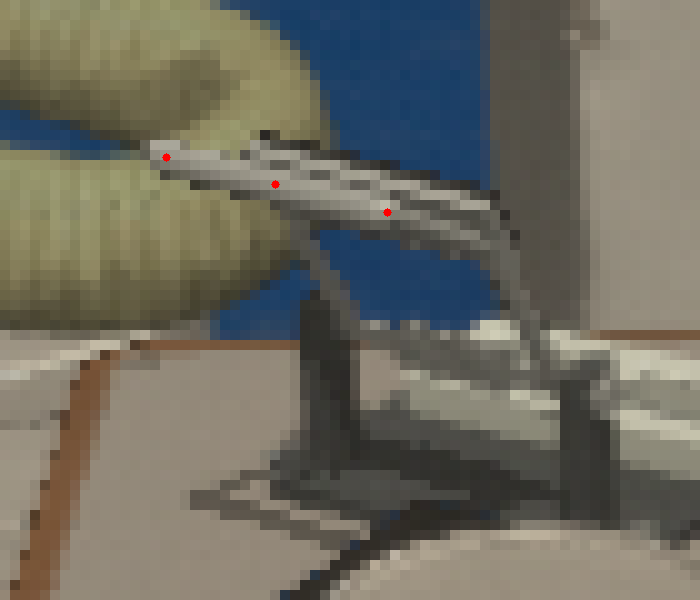

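```bash
python3 - <<'E'
from h import *
Rw=down(CY);p,r=tool()
print(rel(p+[0,0,140],Rw),rel(bar(2.1)*[1,1,0]+[0,0,240],Rw))
E
```

```text
(array([ 9.40801874e-05, -7.21245416e-05, -1.39999950e-01]), array([-0.00053878, -0.00065346,  0.07089682])) (array([-0.11607882,  0.17401831, -0.12825735]), array([-0.00053878, -0.00065346,  0.07089682]))
```

{"op": "step_arm", "data": {
  "targets": "0 0 -0.06 0 0 0.02 100;0 0 -0.12 0 0 0.05 100;-0.04 0.06 -0.13 0 0 0.071 80;-0.08 0.12 -0.13 0 0 0.071 60;-0.116 0.174 -0.13 0 0 0.071 45;-0.116 0.174 -0.13 0 0 0.071 45;-0.116 0.174 -0.13 0 0 0.071 45;-0.116 0.174 -0.13 0 0 0.071 45"
}}

```text
time: 23.15
position: [670.4, -203.9, 242.4]
tcp_rot: [-0.907, -3.008, 0.002]
contact_force: [-0.9, -0.5, 0.6]
opening: 42.0
```

```bash
python3 - <<'E'
from h import *
c=snap("wrist","w20");p,r=tool();print(p,np.degrees(r.as_euler('ZYX')))
for s in(-44,0,44): print(proj(c,bar(2.1)+s*CYv).round(1))
E
```

```text
[ 669.95467833 -204.41862244  242.39865351] [ 1.46370105e+02  1.11358562e-02 -1.79910361e+02]
[[260.6 261.9]]
[[260.7 206.2]]
[[260.8 143.9]]
```

View pics/w20.png

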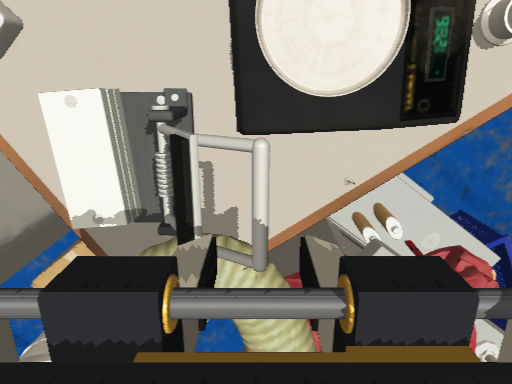

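```bash
python3 - <<'E'
from h import *
print(rel(bar(2.1)-[0,0,4],down(CY)))
E
```

```text
(array([0.00038244, 0.00213657, 0.08233561]), array([-0.00156472,  0.00019258, -0.00226724]))
```

{"op": "step_arm", "data": {
  "targets": "0 0.002 0.03 0 0 0 45;0 0.002 0.06 0 0 0 45;0 0.002 0.075 0 0 0 45;0 0.002 0.082 0 0 0 45;0 0.002 0.082 0 0 0 45;0 0.002 0.082 0 0 0 45"
}}

```text
time: 23.95
position: [671.8, -203.0, 161.7]
tcp_rot: [0.908, 3.006, -0.002]
contact_force: [0.0, -0.1, 0.3]
opening: 40.9
```

```bash
python3 - <<'E'
from h import *
print(rel(bar(2.1)-[0,0,4],down(CY)));snap("wrist","w21");snap("scene","s4")
E
```

```text
(array([ 0.00113409, -0.00016505,  0.00163581]), array([-0.00090333,  0.00209363, -0.00226808]))
```

View pics/w21.png

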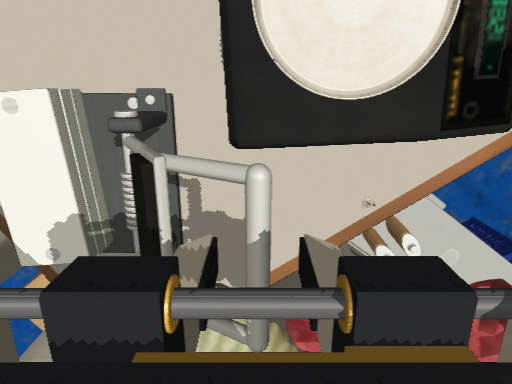

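{"op": "step_arm", "data": {
  "targets": "0 0 0.001 0 0 0 25;0 0 0.001 0 0 0 5;0 0 0.001 0 0 0 5;0 0 0.001 0 0 0 5;0 0 0.001 0 0 0 5"
}}

```text
time: 24.68
position: [671.7, -203.0, 160.5]
tcp_rot: [0.908, 3.006, -0.002]
contact_force: [-0.2, -0.1, 0.3]
opening: 11.1
```

```bash
python3 - <<'E'
from h import *
p,r=tool();print(p,np.degrees(r.as_euler('ZYX')), read:=0)
off=bar(2.1)-p;print("bar-tcp",off@CX,off@CYv,off[2])
# trajectory in tool frame relative to present: rows of dtheta
R0=r
for th in np.arange(2.1,1.29,-.08):
    d=bar(th)-bar(2.1);s=r.inv().apply(d)/1000;print("%.2f"%th,s.round(4),(r.inv()*down(CY)).as_rotvec().round(4))
E
```

```text
[ 671.65294127 -203.00954344  160.5246586 ] [ 1.46369000e+02  1.03971366e-01 -1.79938661e+02] 0
bar-tcp -0.10376703584174247 1.0003147291236758 3.535068458847121
2.10 [0. 0. 0.] [-0.0011  0.0018 -0.0023]
2.02 [-0.     -0.0081 -0.007 ] [-0.0011  0.0018 -0.0023]
1.94 [-0.0001 -0.0166 -0.0133] [-0.0011  0.0018 -0.0023]
1.86 [-0.0001 -0.0257 -0.0189] [-0.0011  0.0018 -0.0023]
1.78 [-0.0001 -0.0352 -0.0238] [-0.0011  0.0018 -0.0023]
1.70 [-0.0002 -0.0451 -0.0279] [-0.0011  0.0018 -0.0023]
1.62 [-0.0002 -0.0552 -0.0312] [-0.0011  0.0018 -0.0023]
1.54 [-0.0002 -0.0656 -0.0337] [-0.0011  0.0018 -0.0023]
1.46 [-0.0002 -0.0761 -0.0354] [-0.0011  0.0018 -0.0023]
1.38 [-0.0003 -0.0868 -0.0362] [-0.0011  0.0018 -0.0023]
1.30 [-0.0003 -0.0974 -0.0361] [-0.0011  0.0018 -0.0023]
```

{"op": "step_arm", "data": {
  "targets": "0 -0.004 -0.0036 0 0 0 5;0 -0.0081 -0.007 0 0 0 5;0 -0.0166 -0.0133 0 0 0 5;0 -0.0257 -0.0189 0 0 0 5;0 -0.0352 -0.0238 0 0 0 5;0 -0.0451 -0.0279 0 0 0 5;0 -0.0451 -0.0279 0 0 0 5"
}}

```text
time: 25.55
position: [646.1, -241.1, 190.1]
tcp_rot: [0.91, 3.005, -0.002]
contact_force: [-0.6, 4.6, 6.0]
opening: 11.0
```

```bash
cat > fl.py <<'E'
from h import *
import sys
from plant import read_state
s=read_state();p,r=tool()
OFF=np.array([0,0,3.54])
v=p+OFF-HG;rx,rz=v@CX,v[2];th=np.arctan2(rz,-rx)-np.arctan2(30,130)
print("theta %.3f radius %.1f y %.2f"%(th,np.hypot(rx,rz),v@CYv),"F",s["contact_force"],"open",s["opening"], "joints",s["joints"].round(2))
end,step=float(sys.argv[1]),float(sys.argv[2])
t=th-step
while t>end-1e-6:
    print("%.2f"%t,(r.inv().apply(bar(t)-OFF+CYv*(v@CYv)-p)/1000).round(4));t-=step
print((r.inv()*down(CY)).as_rotvec().round(4))
E
python3 fl.py 0.9 0.08; python3 -c "
from h import *
snap('scene','s5');snap('wrist','w22')"
```

```text
theta 1.690 radius 134.6 y -0.70 F [-0.6469878   4.59362962  6.04097836] open 11.023739624497743 joints [ 0.48  0.59 -0.24  1.49  0.15  1.08  1.19]
1.61 [-0.     -0.0106 -0.002 ]
1.53 [-0.0001 -0.021  -0.0044]
1.45 [-0.0001 -0.0315 -0.006 ]
1.37 [-0.0001 -0.0422 -0.0067]
1.29 [-0.0002 -0.0529 -0.0065]
1.21 [-0.0002 -0.0635 -0.0055]
1.13 [-0.0002 -0.074  -0.0037]
1.05 [-0.0003 -0.0843 -0.001 ]
0.97 [-0.0003 -0.0944  0.0025]
[-0.0009  0.002  -0.0032]
```

View pics/w22.png

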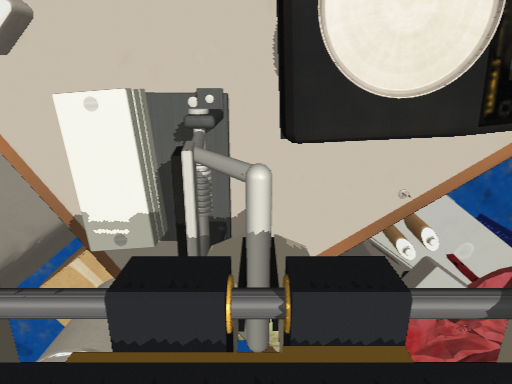

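{"op": "step_arm", "data": {
  "targets": "0 -0.0106 -0.002 0 0 0 5;0 -0.021 -0.0044 0 0 0 5;0 -0.0315 -0.006 0 0 0 5;0 -0.0422 -0.0067 0 0 0 5;0 -0.0529 -0.0065 0 0 0 5;0 -0.0635 -0.0055 0 0 0 5;0 -0.074 -0.0037 0 0 0 5;0 -0.074 -0.0037 0 0 0 5"
}}

```text
time: 26.65
position: [603.8, -304.0, 192.9]
tcp_rot: [-0.912, -3.006, 0.004]
contact_force: [-3.0, 1.8, 1.7]
opening: 11.0
```

```bash
python3 fl.py 0.3 0.08
```

```text
theta 1.116 radius 132.8 y -0.14 F [-2.9674392   1.78921884  1.65729391] open 11.04167090016833 joints [ 0.58  0.56 -0.23  1.52  0.14  1.07  1.3 ]
1.04 [-0.     -0.0104  0.0023]
0.96 [-0.0001 -0.0204  0.006 ]
0.88 [-0.0001 -0.0301  0.0104]
0.80 [-0.0002 -0.0394  0.0157]
0.72 [-0.0002 -0.0483  0.0216]
0.64 [-0.0002 -0.0566  0.0282]
0.56 [-0.0003 -0.0644  0.0355]
0.48 [-0.0003 -0.0716  0.0434]
0.40 [-0.0003 -0.0782  0.0518]
0.32 [-0.0003 -0.084   0.0607]
[-0.0025  0.0007 -0.0046]
```

{"op": "step_arm", "data": {
  "targets": "0 -0.0104 0.0023 0 0 0 5;0 -0.0204 0.006 0 0 0 5;0 -0.0301 0.0104 0 0 0 5;0 -0.0394 0.0157 0 0 0 5;0 -0.0483 0.0216 0 0 0 5;0 -0.0566 0.0282 0 0 0 5;0 -0.0644 0.0355 0 0 0 5;0 -0.0716 0.0434 0 0 0 5;0 -0.0716 0.0434 0 0 0 5"
}}

```text
time: 27.78
position: [562.9, -364.6, 148.5]
tcp_rot: [-0.914, -3.004, 0.005]
contact_force: [-3.7, 0.8, -0.5]
opening: 10.8
```

```bash
python3 fl.py -0.05 0.05;python3 -c "
from h import *
c=snap('scene','s6');snap('wrist','w23');crop(c,280,140,400,280,5,'pics/s6c.png')"
```

```text
theta 0.463 radius 133.7 y 0.53 F [-3.72968824  0.78072546 -0.53028185] open 10.784381549074263 joints [ 0.68  0.6  -0.21  1.57  0.15  0.99  1.4 ]
0.41 [-0.     -0.0039  0.0054]
0.36 [-0.     -0.0077  0.0109]
0.31 [-0.0001 -0.0113  0.0166]
0.26 [-0.0001 -0.0145  0.0224]
0.21 [-0.0001 -0.0175  0.0283]
0.16 [-0.0001 -0.0201  0.0345]
0.11 [-0.0002 -0.0225  0.0407]
0.06 [-0.0002 -0.0246  0.047 ]
0.01 [-0.0002 -0.0263  0.0535]
-0.04 [-0.0002 -0.0277  0.06  ]
[-0.0033 -0.0005 -0.0057]
```

View pics/s6c.png

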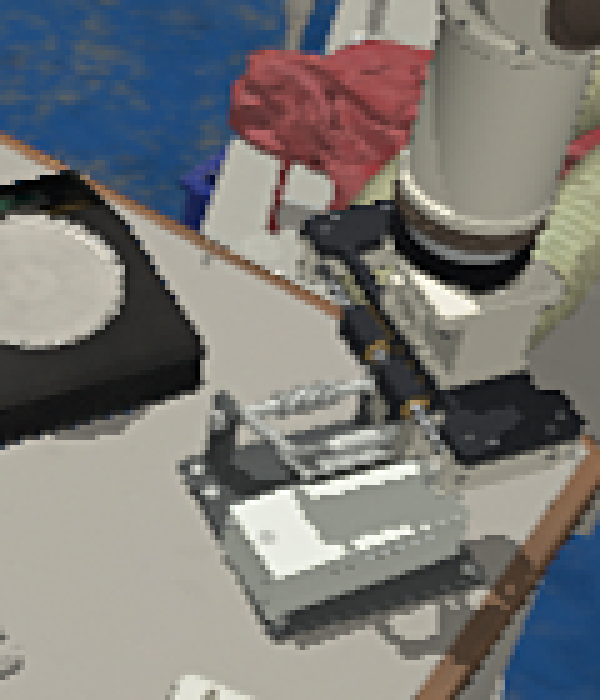

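View pics/w23.png

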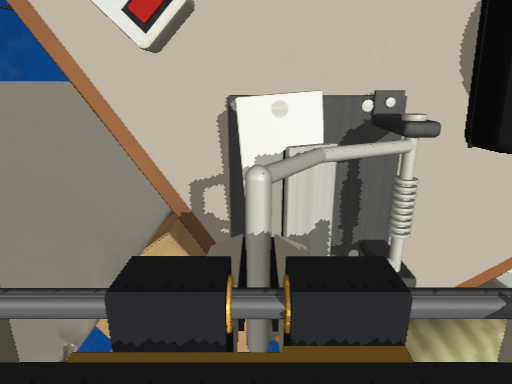

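{"op": "step_arm", "data": {
  "targets": "0 -0.0039 0.0054 0 0 0 5;0 -0.0077 0.0109 0 0 0 5;0 -0.0113 0.0166 0 0 0 5;0 -0.0145 0.0224 0 0 0 5;0 -0.0175 0.0283 0 0 0 5;0 -0.0201 0.0345 0 0 0 5;0 -0.0225 0.0407 0 0 0 5;0 -0.0225 0.0407 0 0 0 5;0 -0.0225 0.0407 0 0 0 5"
}}

```text
time: 29.0
position: [550.6, -382.9, 108.7]
tcp_rot: [-0.912, -3.005, 0.005]
contact_force: [-3.8, 1.0, -0.1]
opening: 11.0
```

```bash
python3 fl.py -0.1 0.02
```

```text
theta 0.120 radius 133.1 y 0.67 F [-3.78547959  1.02760007 -0.12394962] open 10.963527040102464 joints [ 0.71  0.64 -0.2   1.59  0.16  0.92  1.43]
0.10 [-0.     -0.0011  0.0024]
0.08 [-0.    -0.002  0.005]
0.06 [-0.     -0.0027  0.0075]
0.04 [-0.     -0.0035  0.0101]
0.02 [-0.     -0.0041  0.0127]
0.00 [-0.     -0.0047  0.0153]
-0.02 [-0.     -0.0053  0.0179]
-0.04 [-0.     -0.0058  0.0205]
-0.06 [-0.     -0.0063  0.0231]
-0.08 [-0.     -0.0067  0.0258]
-0.10 [-0.     -0.007   0.0284]
[-0.0035 -0.0005 -0.0049]
```

{"op": "step_arm", "data": {
  "targets": "0 -0.0006 0.0012 0 0 0 5;0 -0.0011 0.0024 0 0 0 5;0 -0.0016 0.0037 0 0 0 5;0 -0.002 0.005 0 0 0 5;0 -0.0024 0.0063 0 0 0 5;0 -0.0027 0.0075 0 0 0 5;0 -0.0031 0.0088 0 0 0 5;0 -0.0035 0.0101 0 0 0 5;0 -0.0038 0.0114 0 0 0 5;0 -0.0038 0.0114 0 0 0 5"
}}

```text
time: 30.25
position: [548.5, -386.0, 97.2]
tcp_rot: [-0.912, -3.005, 0.005]
contact_force: [-3.1, 2.0, -0.2]
opening: 11.0
```

```bash
python3 fl.py -0.1 0.01
```

```text
theta 0.029 radius 133.2 y 0.68 F [-3.0568453   2.00702916 -0.24464426] open 10.95555234316177 joints [ 0.71  0.66 -0.2   1.6   0.16  0.9   1.43]
0.02 [-0.     -0.0005  0.0013]
0.01 [-0.     -0.0008  0.0025]
-0.00 [-0.     -0.0011  0.0038]
-0.01 [-0.     -0.0014  0.0051]
-0.02 [-0.     -0.0017  0.0065]
-0.03 [-0.     -0.0019  0.0078]
-0.04 [-0.     -0.0022  0.0091]
-0.05 [-0.     -0.0024  0.0104]
-0.06 [-0.     -0.0026  0.0117]
-0.07 [-0.     -0.0028  0.013 ]
-0.08 [-0.     -0.003   0.0143]
-0.09 [-0.     -0.0032  0.0157]
[-0.0033 -0.0006 -0.0048]
```

{"op": "step_arm", "data": {
  "targets": "0 -0.0003 0.0007 0 0 0 5;0 -0.0005 0.0013 0 0 0 5;0 -0.0007 0.0019 0 0 0 5;0 -0.0008 0.0025 0 0 0 5;0 -0.0008 0.0025 0 0 0 5"
}}

```text
time: 30.88
position: [548.1, -386.6, 94.6]
tcp_rot: [-0.912, -3.005, 0.005]
contact_force: [-3.3, 2.5, -1.3]
opening: 11.2
```

{"op": "step_arm", "data": {
  "targets": "0 -0.0002 0.0006 0 0 0 5;0 -0.0003 0.001 0 0 0 5;0 -0.0003 0.001 0 0 0 5"
}}

```text
time: 31.25
position: [548.0, -386.8, 93.5]
tcp_rot: [-0.912, -3.005, 0.005]
contact_force: [-2.1, 2.4, -0.0]
opening: 10.6
```

{"op": "step_arm", "data": {
  "targets": "0 -0.0002 0.0006 0 0 0 5;0 -0.0003 0.001 0 0 0 5;0 -0.0003 0.001 0 0 0 5"
}}

```text
time: 31.62
position: [547.8, -387.0, 92.4]
tcp_rot: [-0.912, -3.005, 0.005]
contact_force: [-3.3, 2.9, -1.0]
opening: 10.8
```

```bash
python3 fl.py -0.02 0.01; python3 - <<'E'
from h import *
c=snap("side","d7");crop(c,190,110,290,190,8,"pics/d7c.png");a=snap("scene","s7");crop(a,300,200,400,280,8,"pics/s7c.png");snap("wrist","w24")
E
```

```text
theta -0.008 radius 133.4 y 0.70 F [-3.27624475  2.91016617 -0.97836814] open 10.84839411596154 joints [ 0.71  0.66 -0.2   1.6   0.16  0.89  1.43]
-0.02 [-0.     -0.0003  0.0013]
[-0.0032 -0.0006 -0.0047]
```

View pics/d7c.png

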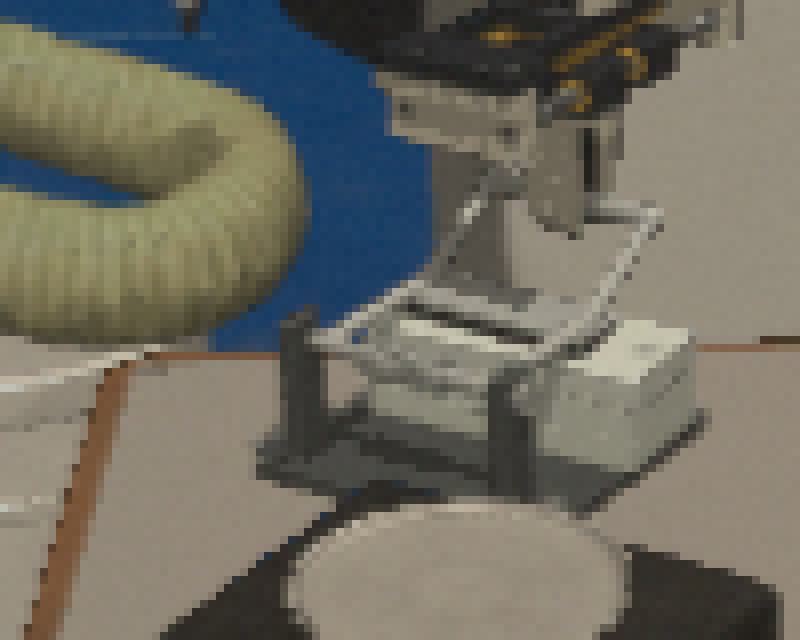

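View pics/s7c.png

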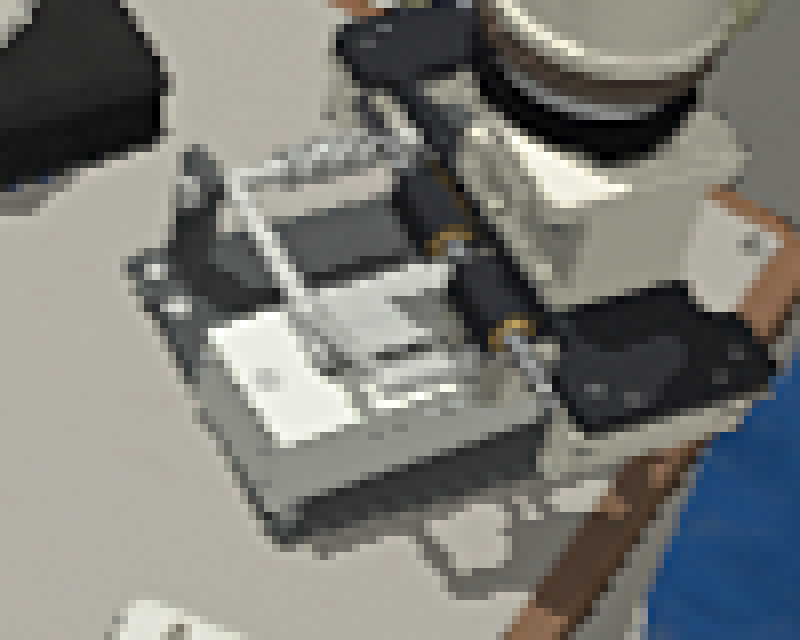

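{"op": "step_arm", "data": {
  "targets": "0 -0.0002 0.0006 0 0 0 5;0 -0.0003 0.001 0 0 0 5;0 -0.0003 0.001 0 0 0 5"
}}

```text
time: 32.15
position: [547.7, -387.2, 91.5]
tcp_rot: [-0.912, -3.005, 0.004]
contact_force: [-2.8, 3.3, -0.1]
opening: 10.7
```

{"op": "step_arm", "data": {
  "targets": "0 -0.0002 0.0006 0 0 0 5;0 -0.0003 0.001 0 0 0 5;0 -0.0003 0.001 0 0 0 5"
}}

```text
time: 32.52
position: [547.7, -387.3, 91.2]
tcp_rot: [-0.912, -3.005, 0.004]
contact_force: [-4.3, 5.9, 5.2]
opening: 10.9
```

{"op": "step_arm", "data": {
  "targets": "0 -0.0002 0.0006 0 0 0 5;0 -0.0003 0.001 0 0 0 5;0 -0.0003 0.001 0 0 0 5"
}}

```text
time: 32.9
position: [547.7, -387.3, 91.2]
tcp_rot: [-0.912, -3.005, 0.004]
contact_force: [-3.1, 4.2, 6.1]
opening: 11.3
```

{"op": "step_arm", "data": {
  "targets": "0 0 0 0 0 0 15;0 0 0 0 0 0 20;0 0 0 0 0 0 30;0 0 0 0 0 0 40;0 0 0 0 0 0 40;0 0 0 0 0 0 40;0 0 -0.01 0 0 0 40;0 0 -0.04 0 0 0 40;0 0 -0.09 0 0 0 40;0 0 -0.14 0 0 0 40;0 0 -0.14 0 0 0 40"
}}

```text
time: 34.28
position: [551.0, -388.7, 237.9]
tcp_rot: [0.909, 2.997, -0.009]
contact_force: [-0.4, -0.1, -0.2]
opening: 37.1
```

```bash
python3 - <<'E'
from h import *
p,r=tool();print(p)
c=snap("wrist","w25");d=snap("side","d8");crop(d,190,110,290,190,8,"pics/d8c.png")
E
```

```text
[ 551.03892398 -388.67812667  237.90502053]
```

View pics/w25.png

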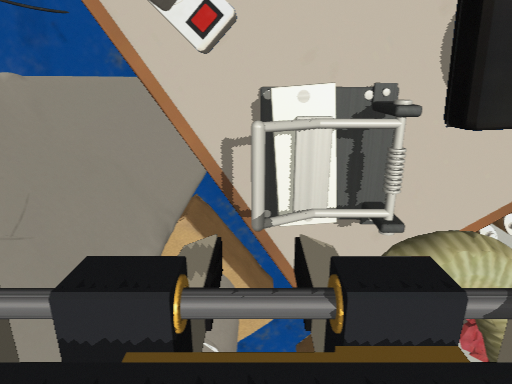

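View pics/d8c.png

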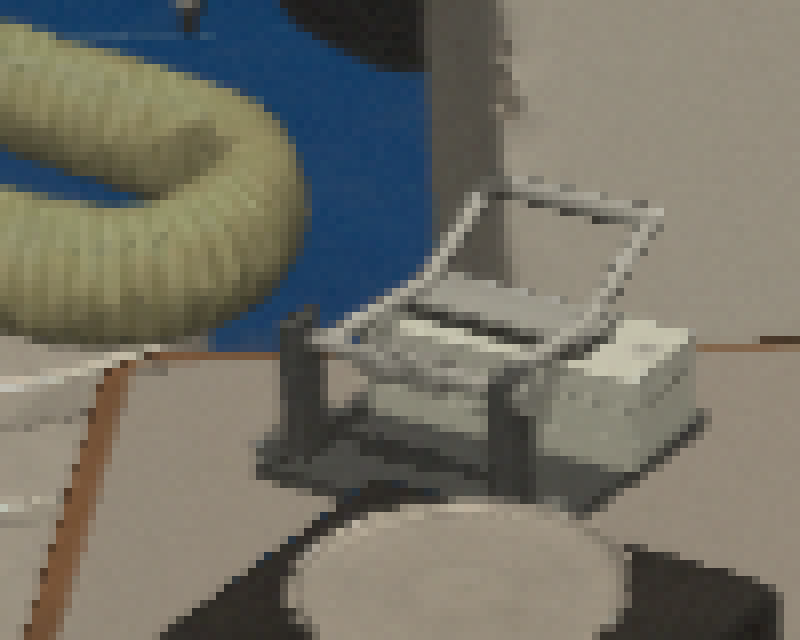

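```bash
python3 - <<'E'
from h import *
c=load("w25");crop(c,240,60,430,250,4,"pics/w25c.png");a=snap("scene","s8");crop(a,300,200,400,280,8,"pics/s8c.png")
E
```

```text
(no output)
```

View pics/w25c.png

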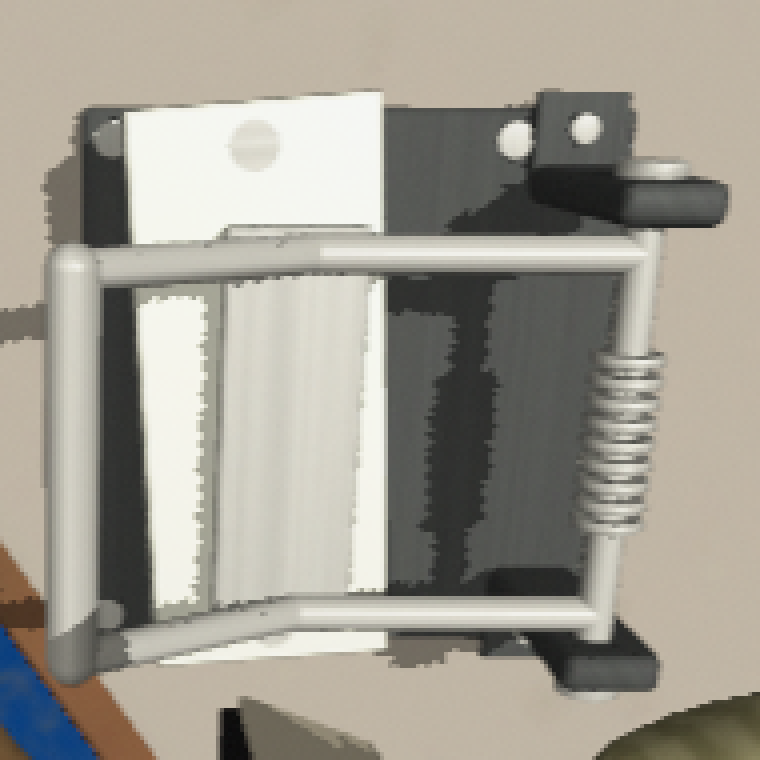

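View pics/s8c.png

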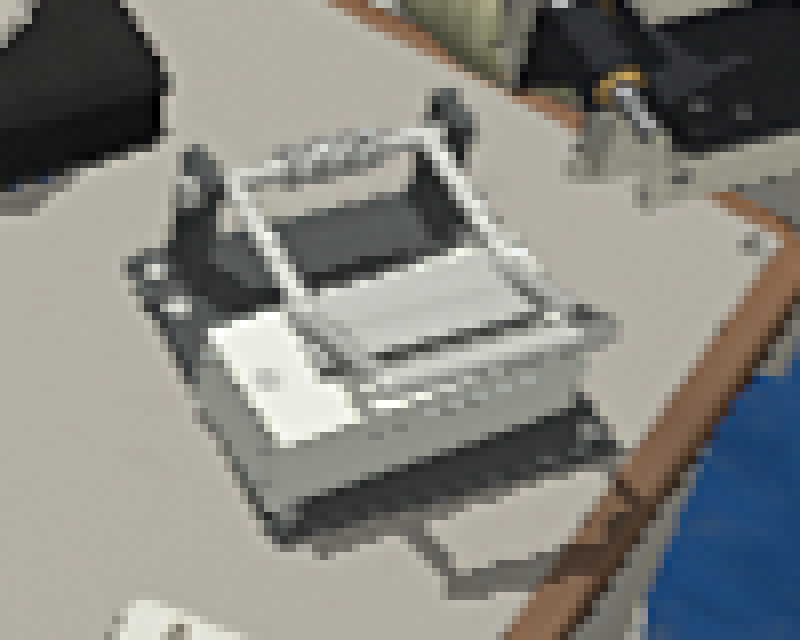

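```bash
python3 - <<'E'
from h import *
c=load("w25")
W=np.array([onz(c,(240+(x+.5)/4-.5,60+(y+.5)/4-.5),53)[:2] for x,y in[(126,114),(384,93),(387,648),(163,664)]])
print(W.round(1),W.mean(0))
for i in range(4):
    e=W[(i+1)%4]-W[i];print(np.linalg.norm(e).round(1),(np.degrees(np.arctan2(e[1],e[0]))%180).round(1))
E
```

```text
[[ 493.4 -336.7]
 [ 522.5 -284.7]
 [ 643.7 -352.8]
 [ 615.  -404.2]] [ 568.66173603 -344.59724908]
59.7 60.8
139.0 150.7
58.8 60.8
139.1 151.0
```

```bash
python3 -c "
from plant import *
s=read_state();print(s['time'],abs(s['qvel']).max(),s['contact_force']);print(hand_in())"
```

```text
34.425 0.024067338371349285 [-0.71949443 -0.62553323 -0.196503  ]
the job is handed in; nothing more can be done
None
```

I stacked the second nest plate and then the cover on the lower nest. I pinched the flap's bar and eased it over its whole swing in small steps until it rested on the pile. I then let go, lifted clear and handed in at 34.4 s.

**Flap:** it met the pile at about -0.02 rad, with about 6 N on the tool. After I let go it stayed shut in the wrist, side and scene pictures, and the gripper touched nothing.

**Pile:**
- **Upper nest on lower nest:** centres within about 0.5 mm and long sides within 0.05°.
- **Cover:** a close look at the +y end before the flap was closed showed its edge flush to about 0.3 mm. The wider top view instead put its centre about 1 mm off lengthwise and 0.3° turned, within the camera's calibration error.
- **After closing:** the cover still measured at (568.7, -344.6), long side about 150.8°, against (569, -345.5) and 150.5° for the nest under it, so the flap did not visibly shift it.

**Disagreement:** the cover's top measured about 52 to 54 mm above the table, not the 55 mm that three 15 mm plates on the bed should give. The flap stopping just below 0 rad fits a slightly lower pile.

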